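Put the utensils away and latch the drawer

ROBOT

A 6-joint arm with a two-finger parallel gripper is mounted at the origin on the work surface. World frame = base frame: x ahead of the robot, y to its left, z up, the work surface at z = 0. Lengths are in m, angles in rad, forces in N, time in s.
With the tool pointing down it reaches from about 0.425 to 0.925 m from the base axis. Payload 12.5 kg.
Tool frame: the origin (TCP) lies on the centre line of the jaws, within the pads' length; the fingertips stand 17 mm ahead of it and the grasp point (between the pads) lies 2 mm behind it; z points along the fingers, y is the line along which they close (so a half turn about z gives the same grasp; the last joint's range is limited). The gripper opens to 85 mm and grips with 20 to 120 N. Pads are 22 mm wide; open, the fingers measure 114 mm over their backs; the gripper's body (76 mm by 85 mm) begins 54 mm behind the grasp point. The pads swing forward as they close: fully open they stand 13 mm farther back than shut.
Start: joints at [1.223, 0.491, 1.559, -0, 1.092, -0.106], TCP at [0.15, 0.607, 0.248] pointing down, gripper open.
Joint ranges: [-3.1, 3.1], [-0.84, 2.19], [0.05, 2.79], [-1.13, 4.28], [0.06, 2.93], [-2.69, 2.69]. Speed limits (rad/s): [2.22, 2.22, 2.79, 3.14, 3.14, 3.14].

INTERFACE

Orientations are given as a unit quaternion [x, y, z, w].
In Python, from rig import arm gives the robot as it stands.
- The arm moves only by the tool step_arm, never from a script. Its argument "deltas" is a list of rows, each a list of 2 entries, a list of its own where there are three numbers: the shift along the tool's x, y, z scaled (see below), then the turn, a rotation vector about the tool's x, y, z scaled (see below). A call has 1 to 20 rows; each row shifts and turns the commanded pose from where the row before left it, along the tool's axes as they then stand; what a row does not reach is not made up. The controller multiplies each number of a shift by 20 mm and each number of a turn by 0.12 rad. A row lasts 1/10 s, in which the tool goes at most 50 mm and 8.59 degrees, less where a joint would pass 70% of its speed; a pose out of reach is approached as far as the arm can. A call with a number of a shift or a turn outside -1 to 1 is refused whole. A call with a gripper value outside its range is refused whole. "grip" is the opening, from -1 (shut) to 1 (fully open), set as the call begins (left out, the last holds). The fingers move at their own pace and stop on an object; "squeeze" is the grip in N (left out, the last holds). Time passes only in rows, so rows that do not move let the fingers close. It gives the time, the measured TCP pose, the force, the opening and the grip force at its end, in the units of the state.
- arm.sense(): the state, without advancing time (a new reading comes with each control period).
- arm.camera(name): name is "scene" or "top"; returns a dict with "pixels" (384x512x3 uint8, red, green, blue), "fx", "fy", "cx", "cy" (pixels), "R" (3x3) and "t" (3): a world point X has camera coordinates R X + t. Camera axes: x right, y down, z forward; pixel columns grow to the right and rows downward; lengths in m; the calibration is good to about 2 mm. A picture is of the moment at which its call begins. There is no depth.
- arm.sign_off(): hands the job in; it is judged then, once.
The state is a dict: "clock": time; "joint_positions": joint angles; "joint_velocities": joint speeds; "joint_torque": joint torques, N m; "tool_pos": TCP position; "eef_rot": TCP orientation; "wrist_force": force on the tool from outside, world axes, zero at the start; "torque": the same for the moment, N m; "gripper_width": opening from 0.0 (shut) to 1.0 (fully open); "grip_force": force on a finger pad.
Only numpy, scipy, OpenCV 4.12 (cv2) and the standard library are available. Lean on these libraries where they do the work, as an engineer would, in place of code of your own. Each camera call takes 0.05 s, during which the arm holds its last target. There are 200 camera calls.

TASK

Clear the loose utensils from the counter into the wooden drawer unit: turn its latch fully free, pull the drawer well open, and lay every turner, brush, tongs and scoop that is out (three or four of them) inside while it stays open. Then slide the drawer fully home and turn the latch all the way back across its front; leave the small cup and the sauce bottle standing where they are.

Things in the scene. Friction and masses are not known exactly. Their poses are not given: they have to be found in the camera images.
- unit_front (a point): Middle of the front edge of the top board (on its upper face, 100 mm above the counter) of the low wooden drawer unit, which is fixed on the counter: 290 deep, 340 wide, 100 mm high, with one drawer that slides out towards the robot. x = from front to back, y = to the left seen from the robot, z up. The top board is 12 mm thick.
- unit_drawer0 (a joint): The drawer. Value in m: 0 = fully home, 0.205 = fully out along -x of the unit; stays where left (about 1 N friction). Front face 334 mm wide, 13 to 86 mm above the counter, 15 mm in front of unit_front when home. Inside 298 mm wide, 245 mm long; floor 22 mm, wall tops 78 mm above the counter, walls 6 mm thick. Only the part that is out is open above.
- drawer_floor (a point): Middle of the front end of the drawer's inner floor, 22 mm above the counter, at the inner face of the front wall; moves with the drawer. Axes as the unit: x to the drawer's back, y left, z up. The inside runs from x = 0 to 245 mm. The front edge of the unit's top board stands at x = (drawer value - 0.006) m in this frame.
- unit_drawer0_handle (a point): Middle of the drawer's handle, a straight level steel bar 120 mm long along y of the unit, 11 mm thick, its axis 35 mm in front of the drawer's front face, 62 mm above the counter (38 mm below the unit's top). Moves with the drawer; axes as the unit.
- latch (a joint): Stiff gate latch on a 30 mm steel post at the unit's left front corner. Value in rad: 0 = locked, steel tongue (60 mm from the axis, 72 to 84 mm up) lies across the drawer's front and holds it against a light pull (4 N); 1.5 = free, tongue points to the robot; clear of the drawer from 1.25. Grows clockwise seen from above, vertical axis, stops at 0 and 1.5, stays where left (friction 0.2 N m).
- latch_grip (a point): Grip point on the latch's axis, 128 mm above the counter, in the middle of its upright black grip bar: 56 mm long, 14 mm thick, 109 to 143 mm above the counter. Its y axis lies along the bar, the tongue points along -y; its yaw is the unit's yaw minus the latch's value.
- turner: Dark wooden turner lying flat, 146 mm long along its x: handle 90 x 18 x 18 mm (x from -73 to 17), then a flat blade 56 x 50 mm, 7 mm thick (x from 17 to 73). Origin: middle of its length, on the underside; z up. May be absent.
- brush: Pastry brush lying flat, 145 mm long along its x: wooden handle 95 x 24 x 16 mm (x from -72 to 22), steel ferrule 38 mm wide, pale bristles 34 mm wide to x = 72. Origin: middle of its length, on the underside; z up. May be absent.
- tongs: Small steel serving tongs, closed and rigid, 144 mm long along x, 28 mm wide over the arms (34 mm at the tip), 20 mm high. Origin: middle of its length, on the underside; z up. May be absent.
- scoop: Steel measuring scoop, 143 mm long: cup 50 mm across, 30 mm high, centred at x = 44; flat handle 16 mm wide, 12 to 26 mm above the underside, from x = -73 to the cup, with a small foot at its end. It is heaviest near the cup (centre of mass about x = 24). Origin: on the underside, 73 mm from the handle's end; z up. May be absent.
- mug: Bystander, to be left alone: small white handleless cup, 44 mm across, 60 mm high, standing among the utensils. Origin: centre of its underside.
- sauce: Bystander, to be left alone: brown glass bottle, 60 mm across, 190 mm high. Origin: centre of its underside.

How it is judged:
On the way, in this order (a step that is already met when the one before it is completed fails the run):
1. the latch is turned free (value of joint latch above 1.25 rad), for 0.2 s.
2. the drawer is pulled open, at least 13 cm (value of joint unit_drawer0 above 0.13 m), for 0.2 s.
3. all utensils lie in the drawer while it is still open (value of joint unit_drawer0 above 0.1 m and x of turner in the frame of drawer_floor between -0.005 and 0.25 m and y of turner in the frame of drawer_floor between -0.15 and 0.15 m and z of turner in the frame of drawer_floor between -0.01 and 0.05 m and x of brush in the frame of drawer_floor between -0.005 and 0.25 m and y of brush in the frame of drawer_floor between -0.15 and 0.15 m and z of brush in the frame of drawer_floor between -0.01 and 0.05 m and x of tongs in the frame of drawer_floor between -0.005 and 0.25 m and y of tongs in the frame of drawer_floor between -0.15 and 0.15 m and z of tongs in the frame of drawer_floor between -0.01 and 0.05 m and x of scoop in the frame of drawer_floor between -0.005 and 0.25 m and y of scoop in the frame of drawer_floor between -0.15 and 0.15 m and z of scoop in the frame of drawer_floor between -0.01 and 0.05 m), for 0.2 s.
4. the drawer is slid home with all utensils inside (value of joint unit_drawer0 below 0.006 m and x of turner in the frame of drawer_floor between -0.005 and 0.25 m and y of turner in the frame of drawer_floor between -0.15 and 0.15 m and z of turner in the frame of drawer_floor between -0.01 and 0.05 m and x of brush in the frame of drawer_floor between -0.005 and 0.25 m and y of brush in the frame of drawer_floor between -0.15 and 0.15 m and z of brush in the frame of drawer_floor between -0.01 and 0.05 m and x of tongs in the frame of drawer_floor between -0.005 and 0.25 m and y of tongs in the frame of drawer_floor between -0.15 and 0.15 m and z of tongs in the frame of drawer_floor between -0.01 and 0.05 m and x of scoop in the frame of drawer_floor between -0.005 and 0.25 m and y of scoop in the frame of drawer_floor between -0.15 and 0.15 m and z of scoop in the frame of drawer_floor between -0.01 and 0.05 m), for 0.2 s.
5. the latch is turned back to lock the drawer (value of joint latch below 0.2 rad and value of joint unit_drawer0 below 0.006 m), for 0.2 s.
At the end, for the whole second after the job is handed in: The drawer is home within 6 mm, the latch within 0.2 rad of its locked stop, and every utensil present lies at rest inside the drawer (all of step 5 and x of turner in the frame of drawer_floor between -0.005 and 0.25 m and y of turner in the frame of drawer_floor between -0.15 and 0.15 m and z of turner in the frame of drawer_floor between -0.01 and 0.05 m and x of brush in the frame of drawer_floor between -0.005 and 0.25 m and y of brush in the frame of drawer_floor between -0.15 and 0.15 m and z of brush in the frame of drawer_floor between -0.01 and 0.05 m and x of tongs in the frame of drawer_floor between -0.005 and 0.25 m and y of tongs in the frame of drawer_floor between -0.15 and 0.15 m and z of tongs in the frame of drawer_floor between -0.01 and 0.05 m and x of scoop in the frame of drawer_floor between -0.005 and 0.25 m and y of scoop in the frame of drawer_floor between -0.15 and 0.15 m and z of scoop in the frame of drawer_floor between -0.01 and 0.05 m and linear speed of each of turner, brush, tongs, scoop below 0.02 m/s); the robot touches nothing.
It fails at once if the mug is shoved more than 5 cm or knocked over (distance of mug from where it was at the start of the episode above 0.05 m or angle between mug's own z axis and vertical above 0.6 rad).
It fails at once if the sauce is shoved more than 5 cm or knocked over (distance of sauce from where it was at the start of the episode above 0.05 m or angle between sauce's own z axis and vertical above 0.6 rad).
Of turner, brush, tongs, scoop only 3 to 4 are there at a start; the rules pass over those that are not, and their reading is None.
At some moment in a run one of turner, brush, tongs, scoop may be knocked a few centimetres aside while the robot is not near it.
Once in a run the grip may slacken for a moment while it holds something.
It also fails if it takes over 210 s, if anything falls off the work surface, if the arm or the gripper's body presses on something with over 40 N, if the wrist force passes 120 N, or if a joint passes its speed limit or range.

## Working session

There is one attempt and no reset: what is moved stays moved. The work goes in short steps, Python scripts to look and compute and a tool call to move; the robot and the scene stay as the last step left them, time stands still between calls to the robot, and variables do not carry over. Pictures are saved under pics/ and viewed, at most 14 in all, crops included, and the job is handed in when it is done.

Besides the shell and the picture viewer there is one more tool, called after ">>>" as name(argument=value, ...), one argument or row to a line, values as JSON. step_arm: Moves the arm, as the interface text tells. Its arguments: {"type":"object","properties":{"deltas":{"type":"array"},"grip":{"type":"number"},"squeeze":{"type":"number"}},"required":["deltas"]}

```bash
mkdir -p pics; ls
cat > h.py <<'E'
import numpy as np, cv2
from rig import arm
from scipy.spatial.transform import Rotation as Ro
def snap(n,f=None):
    c=arm.camera(n)
    for k in("R","t"): c[k]=np.array(c[k])
    c["pixels"]=np.array(c["pixels"],dtype=np.uint8)
    if f: cv2.imwrite("pics/"+f,c["pixels"][:,:,::-1])
    return c
def ray(c,u,v,z):
    d=c["R"].T@np.array([(u-c["cx"])/c["fx"],(v-c["cy"])/c["fy"],1]); o=-c["R"].T@c["t"]
    return o+d*(z-o[2])/d[2]
def proj(c,X):
    p=c["R"]@np.array(X)+c["t"]; return np.array([c["fx"]*p[0]/p[2]+c["cx"],c["fy"]*p[1]/p[2]+c["cy"]])
E
python3 - <<'E'
from h import *
for n in("top","scene"):
    c=snap(n,n+"0.png"); print(n,c["fx"],(-c["R"].T@c["t"]).round(3),c["R"].round(3).tolist())
s=arm.sense(); print(s)
E
```

```text
pics
top 477.24231959195356 [ 0.444 -0.003  1.324] [[0.029, -1.0, 0.012], [-0.992, -0.03, -0.12], [0.121, -0.008, -0.993]]
scene 434.2337890262857 [ 1.091 -0.693  1.089] [[0.806, 0.592, -0.012], [0.442, -0.614, -0.654], [-0.394, 0.521, -0.757]]
{'clock': 0.1, 'joint_positions': array([ 1.22341300e+00,  4.91529249e-01,  1.55938514e+00,  1.77074005e-05,
        1.09172545e+00, -1.05583046e-01]), 'joint_velocities': array([ 0.00057392, -0.00125255, -0.00153462,  0.00102733,  0.00092185,
        0.0013966 ]), 'joint_torque': array([ 2.01594987e-03, -6.19448876e+01, -2.62031829e+01, -1.13330234e-04,
        2.88172690e-03, -2.86687316e-05]), 'tool_pos': array([0.14955782, 0.60665267, 0.24776871]), 'eef_rot': array([ 1.20609863e-01,  9.92699847e-01, -5.08455961e-04, -1.25227653e-04]), 'wrist_force': array([0.49114096, 0.1105062 , 1.09010394]), 'torque': array([-0.02615682,  0.00856138, -0.03913568]), 'grip_force': 0.0, 'gripper_width': 0.9963563477401117}
```

View pics/top0.png

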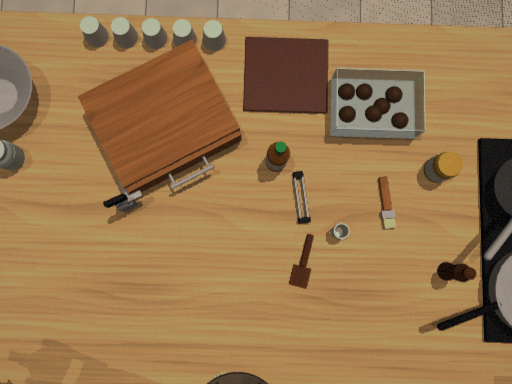

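View pics/scene0.png

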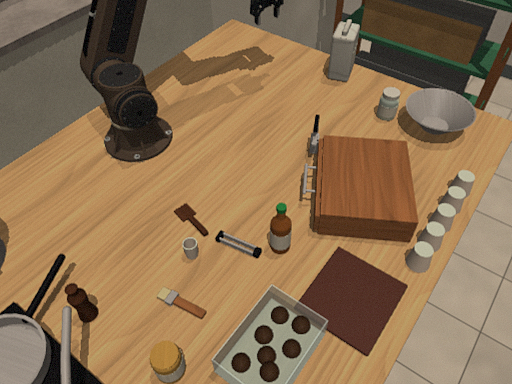

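The pictures show a turner (top 302,262), a brush (388,202) and tongs (302,197), and no scoop. The cup is at (341,231) and the bottle at (278,157). The unit is yawed about 27°, with the latch at (117,200). Next I'll measure them.

Run:
```python
from h import *
c=snap("top"); im=c["pixels"]; hsv=cv2.cvtColor(im,cv2.COLOR_RGB2HSV)
cr=im[130:230,90:250]; a=cv2.resize(cr,None,fx=5,fy=5,interpolation=cv2.INTER_CUBIC)
cv2.imwrite("pics/unit.png",a[:,:,::-1])
b=cv2.resize(im[160:295,280:405],None,fx=4.4,fy=4.4,interpolation=cv2.INTER_CUBIC); cv2.imwrite("pics/ut.png",b[:,:,::-1])
for p in [(302,262),(306,243),(388,187),(388,212),(390,223),(302,197),(302,178),(160,110),(330,260),(320,200)]: print(p,im[p[1],p[0]],hsv[p[1],p[0]])
```

```text
(302, 262) [70 37 20] [ 10 182  70]
(306, 243) [70 37 25] [  8 164  70]
(388, 187) [146 106  60] [ 16 150 146]
(388, 212) [164 151 140] [ 14  37 164]
(390, 223) [178 174 121] [ 28  82 178]
(302, 197) [106  80  50] [ 16 135 106]
(302, 178) [167 155 144] [ 14  35 167]
(160, 110) [148  92  50] [ 13 169 148]
(330, 260) [179 144  90] [ 18 127 179]
(320, 200) [178 144  90] [ 18 126 178]
```

View pics/unit.png

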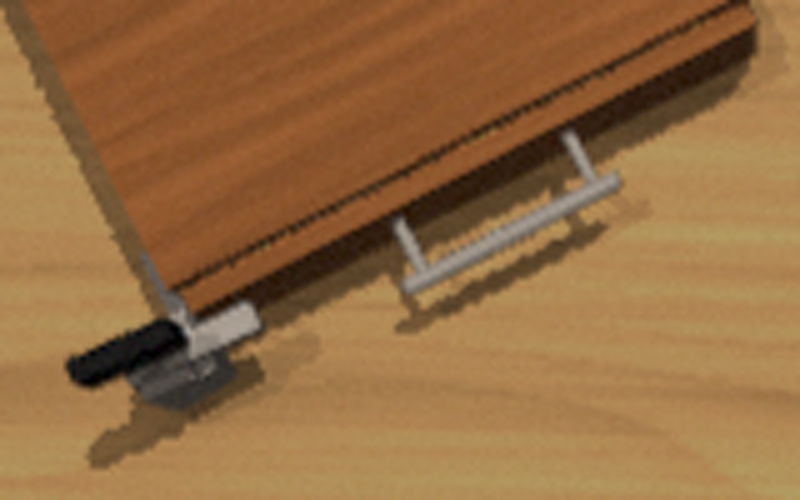

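View pics/ut.png

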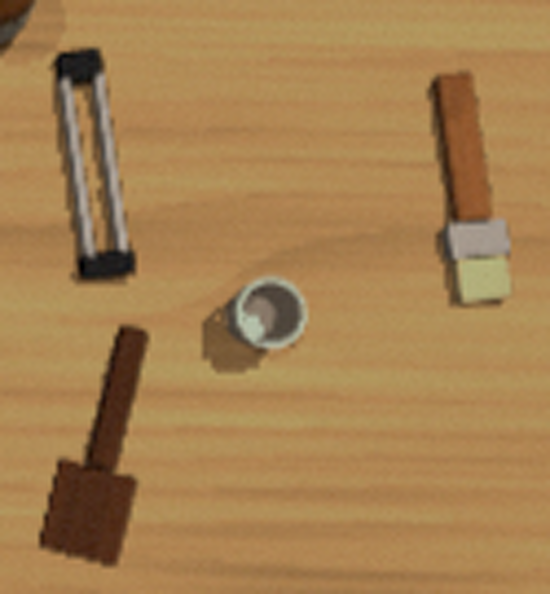

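The crop shows the handle bar from (171.4,187.2) to (213.4,166.4) and the black grip bar from about (104,204.5) to (127,197). The board's front edge runs from (124.4,188) to (240,130.6). Next I'll convert these pixels to world positions.

```bash
cat >> h.py <<'E'
def pca(c,mask,z,roi):
    m=np.zeros_like(mask); x0,y0,x1,y1=roi; m[y0:y1,x0:x1]=mask[y0:y1,x0:x1]
    n,l,st,ce=cv2.connectedComponentsWithStats(m.astype(np.uint8)); i=1+np.argmax(st[1:,4])
    v,u=np.where(l==i); P=np.array([ray(c,a,b,z)[:2] for a,b in zip(u,v)])
    r=cv2.minAreaRect((P*1000).astype(np.float32)); B=cv2.boxPoints(r)/1000
    e=B[1]-B[0],B[2]-B[1]; k=int(np.linalg.norm(e[1])>np.linalg.norm(e[0])); d=e[k]/np.linalg.norm(e[k])
    q=(P-B.mean(0))@d
    return np.array(r[0])/1000,np.array(r[1]),np.arctan2(d[1],d[0]),len(u),P.mean(0)
def utens(c,roi=(250,165,420,300)):
    hsv=cv2.cvtColor(c["pixels"],cv2.COLOR_RGB2HSV).astype(int)
    return hsv
E
python3 - <<'E'
from h import *
c=snap("top"); s=snap("scene")
E=lambda a,z:ray(c,*a,z)
H1,H2=E((171.4,187.2),.066),E((213.4,166.4),.066); d=H1-H2; print("handle",H1,H2,(H1+H2)/2,np.linalg.norm(d),"yaw",np.arctan2(-d[0],d[1]))
B1,B2=E((104,204.4),.143),E((127,197),.143); d=B1-B2; print("bar",B1,B2,(B1+B2)/2,np.linalg.norm(d),np.arctan2(-d[0],d[1]))
F1,F2=E((124.4,188),.1),E((240,130.6),.1); d=F1-F2;m=(F1+F2)/2;y=np.arctan2(-d[0],d[1]); print("front",F1,F2,m,np.linalg.norm(d),y)
Rz=Ro.from_euler('z',y).as_matrix(); print("handle from front",m+Rz@[-.05,0,-.038]); 
h=(H1+H2)/2
for n,p in dict(bar=(B1+B2)/2,h=h,F1=F1,F2=F2).items(): print(n,"scene",proj(s,p).round(1),"unit frame",(Rz.T@(p-m)).round(3))
im=c["pixels"].astype(int); hsv=cv2.cvtColor(c["pixels"],cv2.COLOR_RGB2HSV).astype(int)
V=hsv[...,2]; print("turner",pca(c,V<95,.01,(285,230,320,295)))
bg=np.array([178,144,90]); diff=np.abs(im-bg).sum(2)>55
print("tongs",pca(c,diff,.015,(288,168,318,226)))
print("brush",pca(c,diff,.015,(372,172,402,232)))
print("mug",E((341.5,231),.06),"sauce",E((280.5,149),.19))
E
```

```text
handle [0.6064825  0.19109575 0.066     ] [0.66589332 0.08187789 0.066     ] [0.63618791 0.13648682 0.066     ] 0.12433095074151079 yaw 0.49819888893981407
bar [0.54849754 0.34367292 0.143     ] [0.56863634 0.28799758 0.143     ] [0.55856694 0.31583525 0.143     ] 0.05920570390135334 0.3470761185156019
front [0.59631061 0.3066721  0.1       ] [0.75728448 0.01345082 0.1       ] [0.67679755 0.16006146 0.1       ] 0.3345015762250241 0.5020630404582921
handle from front [0.63296796 0.13599971 0.062     ]
bar scene [314.9 120.2] unit frame [-0.029  0.193  0.043]
h scene [304.  177.9] unit frame [-0.047 -0.001 -0.034]
F1 scene [322.  135.8] unit frame [-0.     0.167  0.   ]
F2 scene [317.2 213.6] unit frame [-0.    -0.167  0.   ]
turner (array([ 0.42527301, -0.16910161]), array([ 48.09722519, 143.67024231]), np.float32(-0.23380047), 581, array([ 0.40852438, -0.16549177]))
tongs (array([ 0.59374951, -0.14689937]), array([151.50706482,  58.67256165]), np.float32(0.17452289), 641, array([ 0.59169727, -0.15707132]))
brush (array([ 0.58682776, -0.39070108]), array([148.8719635 ,  48.79425812]), np.float32(0.23239778), 636, array([ 0.5854217 , -0.39344048]))
mug [ 0.50406588 -0.26310485  0.06      ] sauce [ 0.691751   -0.08723947  0.19      ]
```

Run:
```python
from h import *
s=snap("scene"); b=cv2.resize(s["pixels"][105:205,285:425],None,fx=5,fy=5,interpolation=cv2.INTER_CUBIC); cv2.imwrite("pics/su.png",b[:,:,::-1])
```

```text
(no output)
```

View pics/su.png

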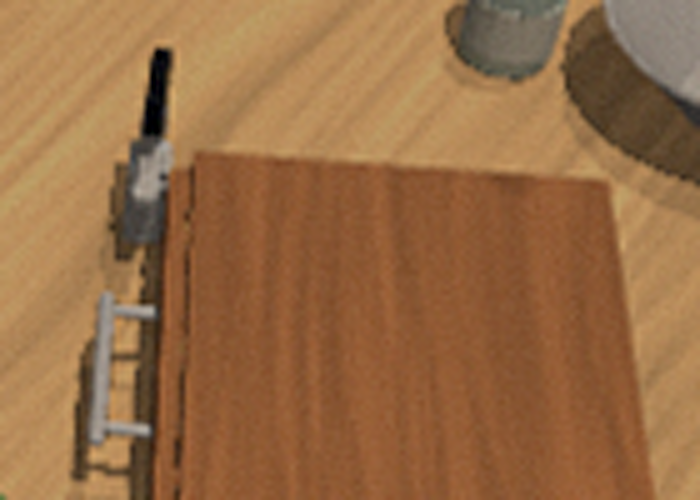

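```bash
cat >> h.py <<'E'
def go(p,psi):
    "translation in tool units (current frame) and turn about tool z, to reach p, tool-y yaw psi, tool down"
    s=arm.sense(); R=Ro.from_quat(s["eef_rot"]).as_matrix(); d=R.T@(np.array(p)-s["tool_pos"])/.02
    cur=np.arctan2(R[1,1],R[0,1]); w=-(psi-cur)/.12; tilt=np.arccos(-R[2,2])
    n=int(np.ceil(abs(d).max())); m=int(np.ceil(abs(w)))
    print("shift",d.round(2),"rows",n,(d/max(n,1)).round(3),"turn",round(w,2),"rows",m,round(w/max(m,1),3),"cur yaw",round(cur,3),"tilt",round(tilt,4),"pos",s["tool_pos"].round(4))
def tri(ca,pa,cb,pb):
    P=lambda c:np.diag([1,1,1.])@np.array([[c["fx"],0,c["cx"]],[0,c["fy"],c["cy"]],[0,0,1]])@np.c_[c["R"],c["t"]]
    X=cv2.triangulatePoints(P(ca),P(cb),np.array(pa,float).reshape(2,1),np.array(pb,float).reshape(2,1)); return (X[:3]/X[3]).ravel()
E
python3 - <<'E'
from h import *
c=snap("top"); s=snap("scene")
def blk(c,roi):
    x0,y0,x1,y1=roi; V=c["pixels"][y0:y1,x0:x1].max(2); v,u=np.where(V<45); return np.array([u.mean()+x0,v.mean()+y0]),len(u),(u.min()+x0,v.min()+y0,u.max()+x0,v.max()+y0)
a=blk(c,(100,190,132,215)); b=blk(s,(305,108,325,135)); print(a,b,tri(c,a[0],s,b[0]))
for n,p,q,z in (("tongs",(297.95,175),(304.1,220),.018),("brush",(382.7,177),(389.8,227.5),.014),("turner",(310.3,234.6),(298.3,286),.012)):
    A,B=ray(c,*p,z),ray(c,*q,z); print(n,(A+B)/2,np.linalg.norm(A-B),np.arctan2(*(A-B)[1::-1]))
B=np.array([.560,.314]); go([B[0],B[1],.20],.5); go([B[0],B[1],.128],.5)
E
```

```text
(array([115.29677419, 200.25806452]), 155, (np.int64(104), np.int64(194), np.int64(126), np.int64(206))) (array([315.9122807 , 123.26315789]), 57, (np.int64(314), np.int64(115), np.int64(318), np.int64(131))) [0.56115615 0.32056444 0.12784981]
tongs [ 0.5953108  -0.15938395  0.018     ] 0.12576177530665456 0.15105622218446796
brush [ 0.58978479 -0.39618395  0.014     ] 0.1412542204577477 0.13404279044026748
turner [ 0.4241002  -0.17188843  0.012     ] 0.14307682585048764 -0.21622206049708775
shift [-23.43  -9.3    2.41] rows 24 [-0.976 -0.388  0.101] turn 6.91 rows 7 0.987 cur yaw 1.329 tilt 0.0001 pos [0.1496 0.6068 0.2482]
shift [-23.43  -9.3    6.01] rows 24 [-0.976 -0.388  0.251] turn 6.91 rows 7 0.987 cur yaw 1.329 tilt 0.0001 pos [0.1496 0.6068 0.2482]
```

>>> step_arm(
  deltas=[
    [[-0.975,-0.374,0],[0,0,0]],
    [[-0.975,-0.374,0],[0,0,0]],
    [[-0.975,-0.374,0],[0,0,0]],
    [[-0.975,-0.374,0],[0,0,0]],
    [[-0.975,-0.374,0],[0,0,0]],
    [[-0.975,-0.374,0],[0,0,0]],
    [[-0.975,-0.374,0],[0,0,0]],
    [[-0.975,-0.374,0],[0,0,0]],
    [[-0.975,-0.374,0],[0,0,0]],
    [[-0.975,-0.374,0],[0,0,0]],
    [[-0.975,-0.374,0],[0,0,0]],
    [[-0.975,-0.374,0],[0,0,0]],
    [[-0.975,-0.374,0],[0,0,0]],
    [[-0.975,-0.374,0],[0,0,0]],
    [[-0.975,-0.374,0],[0,0,0]],
    [[-0.975,-0.374,0],[0,0,0]],
    [[-0.975,-0.374,0],[0,0,0]],
    [[-0.975,-0.374,0],[0,0,0]],
    [[-0.975,-0.374,0],[0,0,0]],
    [[-0.975,-0.374,0],[0,0,0]],
  ],
  grip=0.0,
)

```text
clock: 2.4
tool_pos: [0.4932, 0.3677, 0.2484]
eef_rot: [0.121, 0.993, 0.0, 0.0]
wrist_force: [0.2, -0.1, 0.3]
gripper_width: 0.502
grip_force: 0.0
```

>>> step_arm(
  deltas=[
    [[-0.975,-0.374,0],[0,0,0]],
    [[-0.975,-0.374,0],[0,0,0]],
    [[-0.975,-0.374,0],[0,0,0]],
    [[-0.975,-0.374,0],[0,0,0]],
    [[0,0,0.4],[0,0,0.9]],
    [[0,0,0.4],[0,0,0.9]],
    [[0,0,0.4],[0,0,0.9]],
    [[0,0,0.4],[0,0,0.9]],
    [[0,0,0.4],[0,0,0.9]],
    [[0,0,0.4],[0,0,0.9]],
    [[0,0,0],[0,0,0.9]],
    [[0,0,0],[0,0,0.8]],
    [[0,0,0],[0,0,0]],
    [[0,0,0],[0,0,0]],
    [[0,0,0],[0,0,0]],
  ],
)

```text
clock: 3.9
tool_pos: [0.5613, 0.3203, 0.2003]
eef_rot: [0.519, 0.855, 0.0, 0.0]
wrist_force: [0.2, 0.2, 0.3]
gripper_width: 0.499
grip_force: 0.0
```

Run:
```python
from h import *
go([.561,.3206,.128],.48)
s=snap("scene"); c=snap("top"); x=np.hstack([cv2.resize(s["pixels"][65:165,265:385],None,fx=4,fy=4),cv2.resize(c["pixels"][150:250,80:160],None,fx=4,fy=4)]); cv2.imwrite("pics/a1.png",x[:,:,::-1])
```

```text
shift [ 0.02 -0.01  3.62] rows 4 [ 0.005 -0.001  0.904] turn -0.01 rows 1 -0.008 cur yaw 0.479 tilt 0.0001 pos [0.5613 0.3203 0.2003]
```

View pics/a1.png

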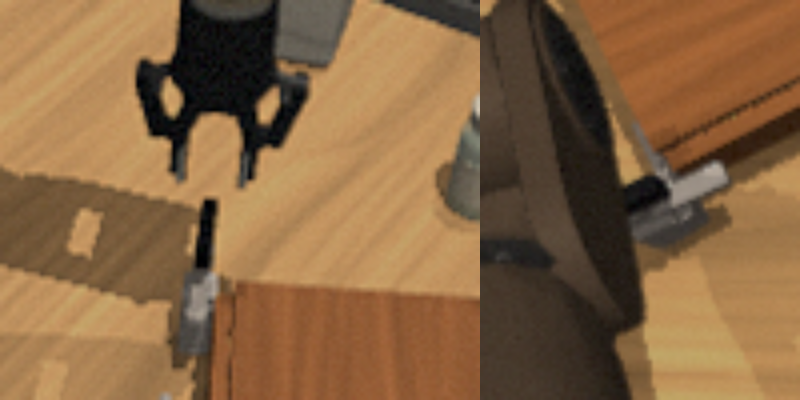

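The open fingers straddle the black bar (scene crop, bar at 207,230). Next I'll go down, grip and turn.

>>> step_arm(
  deltas=[
    [[0,0,0.9],[0,0,0]],
    [[0,0,0.9],[0,0,0]],
    [[0,0,0.9],[0,0,0]],
    [[0,0,0.9],[0,0,0]],
    [[0,0,0],[0,0,0]],
    [[0,0,0],[0,0,0]],
  ],
)

```text
clock: 4.6
tool_pos: [0.5612, 0.3205, 0.1286]
eef_rot: [0.52, 0.854, -0.0, -0.0]
wrist_force: [0.1, -0.3, -0.0]
gripper_width: 0.501
grip_force: 0.0
```

>>> step_arm(
  deltas=[
    [[0,0,0],[0,0,0]],
    [[0,0,0],[0,0,0]],
    [[0,0,0],[0,0,0]],
    [[0,0,0],[0,0,0]],
    [[0,0,0],[0,0,0]],
    [[0,0,0],[0,0,0]],
  ],
  grip=-1,
  squeeze=60,
)

```text
clock: 5.2
tool_pos: [0.5616, 0.3208, 0.1295]
eef_rot: [0.52, 0.854, 0.001, 0.001]
wrist_force: [0.1, -0.2, 6.2]
gripper_width: 0.152
grip_force: 60.3
```

>>> step_arm(
  deltas=[
    [[0,0,0],[0,0,0.6]],
    [[0,0,0],[0,0,0.6]],
    [[0,0,0],[0,0,0.6]],
    [[0,0,0],[0,0,0.6]],
    [[0,0,0],[0,0,0.6]],
    [[0,0,0],[0,0,0.6]],
    [[0,0,0],[0,0,0.6]],
  ],
)

```text
clock: 5.9
tool_pos: [0.5608, 0.3205, 0.1295]
eef_rot: [0.717, 0.697, 0.0, 0.0]
wrist_force: [-4.2, -1.0, 9.7]
gripper_width: 0.153
grip_force: 60.8
```

>>> step_arm(
  deltas=[
    [[0,0,0],[0,0,0.7]],
    [[0,0,0],[0,0,0.7]],
    [[0,0,0],[0,0,0.7]],
    [[0,0,0],[0,0,0.7]],
    [[0,0,0],[0,0,0.7]],
    [[0,0,0],[0,0,0.7]],
    [[0,0,0],[0,0,0.7]],
    [[0,0,0],[0,0,0.7]],
    [[0,0,0],[0,0,0.7]],
    [[0,0,0],[0,0,0.7]],
    [[0,0,0],[0,0,0.7]],
    [[0,0,0],[0,0,0.7]],
    [[0,0,0],[0,0,0]],
    [[0,0,0],[0,0,0]],
  ],
)

```text
clock: 7.3
tool_pos: [0.5594, 0.3213, 0.1295]
eef_rot: [0.964, 0.267, -0.001, -0.0]
wrist_force: [-11.5, 4.0, 12.3]
gripper_width: 0.157
grip_force: 73.6
```

Run:
```python
from h import *
go([.561,.3206,.128],-1)
s=arm.sense();print(s["torque"])
```

```text
shift [0.05 0.07 0.07] rows 1 [0.051 0.072 0.074] turn -0.26 rows 1 -0.257 cur yaw -1.031 tilt 0.0018 pos [0.5594 0.3213 0.1295]
[0.71409037 1.88856311 1.91534073]
```

>>> step_arm(
  deltas=[
    [[0,0,0],[0,0,0]],
    [[0,0,0],[0,0,0]],
    [[0,0,0],[0,0,0]],
    [[0,0,0],[0,0,0]],
    [[0,0,-0.5],[0,0,0]],
    [[0,0,-1],[0,0,0]],
    [[0,0,-1],[0,0,0]],
    [[0,0,-1],[0,0,0]],
    [[0,0,-1],[0,0,0]],
    [[0,0,-1],[0,0,0]],
    [[0,0,0],[0,0,0]],
  ],
  grip=0,
)

```text
clock: 8.4
tool_pos: [0.5619, 0.3208, 0.2417]
eef_rot: [0.964, 0.265, 0.003, -0.0]
wrist_force: [-0.0, 1.3, -0.6]
gripper_width: 0.501
grip_force: 0.0
```

>>> step_arm(
  deltas=[
    [[0,0,0],[0,0,-0.95]],
    [[0,0,0],[0,0,-0.95]],
    [[0,0,0],[0,0,-0.95]],
    [[0,0,0],[0,0,-0.95]],
    [[0,0,0],[0,0,-0.95]],
    [[0,0,0],[0,0,-0.95]],
    [[0,0,0],[0,0,-0.95]],
    [[0,0,0],[0,0,-0.95]],
    [[0,0,0],[0,0,-0.95]],
    [[0,0,0],[0,0,-0.95]],
    [[0,0,0],[0,0,-0.95]],
    [[0,0,0],[0,0,-0.95]],
    [[0,0,0],[0,0,-0.95]],
    [[0,0,0],[0,0,-0.45]],
    [[0,0,0],[0,0,0]],
  ],
  grip=-0.3,
)

```text
clock: 9.9
tool_pos: [0.5609, 0.3203, 0.2378]
eef_rot: [0.51, 0.86, -0.0, -0.0]
wrist_force: [0.4, -0.2, -0.4]
gripper_width: 0.349
grip_force: 0.0
```

Run:
```python
from h import *
go([.635,.136,.10],.5)
c=snap("top");s=snap("scene")
x=np.hstack([cv2.resize(s["pixels"][95:195,285:385],None,fx=4,fy=4),cv2.resize(c["pixels"][150:250,100:200],None,fx=4,fy=4)]); cv2.imwrite("pics/a2.png",x[:,:,::-1])
# handle: bright grey pixels
p=tri(c,(192.4,176.8),s,(304.9,178.5)); print(p)
```

```text
shift [-9.86 -1.18  6.89] rows 10 [-0.986 -0.118  0.689] turn 0.01 rows 1 0.013 cur yaw 0.502 tilt 0.0007 pos [0.5609 0.3203 0.2378]
[0.63744394 0.13772886 0.06254695]
```

View pics/a2.png

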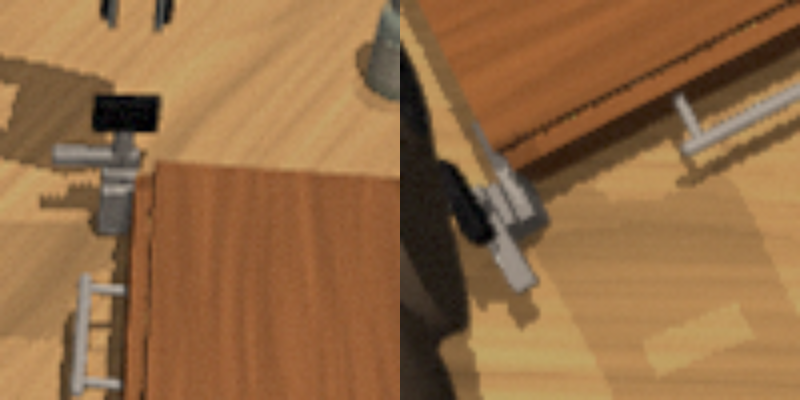

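The latch is free: the tongue points at the robot and the bar has turned. The handle triangulates at a height of 62.5 mm, as it should. Next I'll grip it.

>>> step_arm(
  deltas=[
    [[-0.986,-0.11,0],[0,0,0]],
    [[-0.986,-0.11,0],[0,0,0]],
    [[-0.986,-0.11,0],[0,0,0]],
    [[-0.986,-0.11,0],[0,0,0]],
    [[-0.986,-0.11,0],[0,0,0]],
    [[-0.986,-0.11,0],[0,0,0]],
    [[-0.986,-0.11,0],[0,0,0]],
    [[-0.986,-0.11,0],[0,0,0]],
    [[-0.986,-0.11,0],[0,0,0]],
    [[-0.986,-0.11,0],[0,0,0]],
    [[0,0,0.9],[0,0,0]],
    [[0,0,0.9],[0,0,0]],
    [[0,0,0.9],[0,0,0]],
    [[0,0,0.9],[0,0,0]],
    [[0,0,0.9],[0,0,0]],
    [[0,0,0.9],[0,0,0]],
    [[0,0,0.9],[0,0,0]],
    [[0,0,0],[0,0,0]],
  ],
)

```text
clock: 11.8
tool_pos: [0.6356, 0.1366, 0.11]
eef_rot: [0.51, 0.86, -0.001, -0.002]
wrist_force: [0.5, -0.1, 0.5]
gripper_width: 0.35
grip_force: 0.0
```

>>> step_arm(
  deltas=[
    [[0,0,0.5],[0,0,0]],
    [[0,0,0.5],[0,0,0]],
    [[0,0,0.5],[0,0,0]],
    [[0,0,0.5],[0,0,0]],
    [[0,0,0.2],[0,0,0]],
    [[0,0,0],[0,0,0]],
  ],
)

```text
clock: 12.4
tool_pos: [0.6362, 0.1369, 0.0676]
eef_rot: [0.51, 0.86, -0.0, -0.0]
wrist_force: [0.4, 0.5, -0.7]
gripper_width: 0.35
grip_force: 0.0
```

>>> step_arm(
  deltas=[
    [[0,0,0],[0,0,0]],
    [[0,0,0],[0,0,0]],
    [[0,0,0],[0,0,0]],
    [[0,0,0],[0,0,0]],
    [[0,0,0],[0,0,0]],
  ],
  grip=-1,
  squeeze=40,
)

```text
clock: 12.9
tool_pos: [0.6367, 0.1371, 0.0687]
eef_rot: [0.51, 0.86, 0.0, 0.0]
wrist_force: [-0.3, 0.5, 3.0]
gripper_width: 0.111
grip_force: 39.2
```

>>> step_arm(
  deltas=[
    [[0,-0.4,0],[0,0,0]],
    [[0,-0.6,0],[0,0,0]],
    [[0,-0.7,0],[0,0,0]],
    [[0,-0.7,0],[0,0,0]],
    [[0,-0.7,0],[0,0,0]],
    [[0,-0.7,0],[0,0,0]],
    [[0,-0.7,0],[0,0,0]],
    [[0,-0.7,0],[0,0,0]],
    [[0,-0.7,0],[0,0,0]],
    [[0,-0.7,0],[0,0,0]],
    [[0,-0.7,0],[0,0,0]],
    [[0,-0.7,0],[0,0,0]],
    [[0,-0.6,0],[0,0,0]],
    [[0,-0.6,0],[0,0,0]],
    [[0,-0.3,0],[0,0,0]],
    [[0,0,0],[0,0,0]],
    [[0,0,0],[0,0,0]],
  ],
)

```text
clock: 14.6
tool_pos: [0.4714, 0.044, 0.0687]
eef_rot: [0.51, 0.86, 0.001, 0.002]
wrist_force: [8.4, -16.9, -2.2]
gripper_width: 0.109
grip_force: 39.2
```

>>> step_arm(
  deltas=[
    [[0,0,0],[0,0,0]],
    [[0,0,0],[0,0,0]],
    [[0,0,-0.4],[0,0,0]],
    [[0,0,-0.8],[0,0,0]],
    [[0,0,-1],[0,0,0]],
    [[0,0,-1],[0,0,0]],
    [[0,0,-1],[0,0,0]],
    [[0,0,-1],[0,0,0]],
    [[0,0,-1],[0,0,0]],
    [[0,0,-1],[0,0,0]],
    [[0,0,-1],[0,0,0]],
    [[0,0,0],[0,0,0]],
  ],
  grip=-0.3,
)

```text
clock: 15.8
tool_pos: [0.4701, 0.0459, 0.2347]
eef_rot: [0.51, 0.86, 0.001, 0.002]
wrist_force: [1.2, 0.7, -0.4]
gripper_width: 0.353
grip_force: 0.0
```

Run:
```python
from h import *
go([.595,-.159,.15],.151-np.pi/2)
c=snap("top","t2.png")
```

```text
shift [-11.98   0.54   4.26] rows 12 [-0.998  0.045  0.355] turn 16.01 rows 17 0.942 cur yaw 0.501 tilt 0.004 pos [0.4701 0.0459 0.2347]
```

View pics/t2.png

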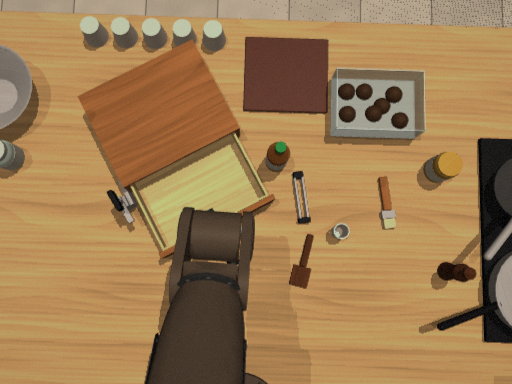

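>>> step_arm(
  deltas=[
    [[-0.998,0.045,0],[0,0,0]],
    [[-0.998,0.045,0],[0,0,0]],
    [[-0.998,0.045,0],[0,0,0]],
    [[-0.998,0.045,0],[0,0,0]],
    [[-0.998,0.045,0],[0,0,0]],
    [[-0.998,0.045,0],[0,0,0]],
    [[-0.998,0.045,0],[0,0,0]],
    [[-0.998,0.045,0],[0,0,0]],
    [[-0.998,0.045,0],[0,0,0]],
    [[-0.998,0.045,0],[0,0,0]],
    [[-0.998,0.045,0],[0,0,0]],
    [[-0.998,0.045,0],[0,0,0]],
  ],
  grip=0.4,
)

```text
clock: 17.05
tool_pos: [0.5949, -0.1606, 0.2319]
eef_rot: [0.51, 0.86, 0.0, -0.0]
wrist_force: [0.8, 0.5, 0.0]
gripper_width: 0.7
grip_force: 0.0
```

>>> step_arm(
  deltas=[
    [[0,0,0],[0,0,0.94]],
    [[0,0,0],[0,0,0.94]],
    [[0,0,0],[0,0,0.94]],
    [[0,0,0],[0,0,0.94]],
    [[0,0,0],[0,0,0.94]],
    [[0,0,0],[0,0,0.94]],
    [[0,0,0],[0,0,0.94]],
    [[0,0,0],[0,0,0.94]],
    [[0,0,0],[0,0,0.94]],
    [[0,0,0],[0,0,0.94]],
    [[0,0,0],[0,0,0.94]],
    [[0,0,0],[0,0,0.94]],
    [[0,0,0],[0,0,0.94]],
    [[0,0,0],[0,0,0.94]],
    [[0,0,0],[0,0,0.94]],
    [[0,0,0],[0,0,0.94]],
    [[0,0,0],[0,0,0.94]],
    [[0,0,0],[0,0,0]],
  ],
)

```text
clock: 18.85
tool_pos: [0.5945, -0.1598, 0.232]
eef_rot: [0.997, 0.076, -0.0, -0.0]
wrist_force: [0.4, -0.4, -0.3]
gripper_width: 0.7
grip_force: 0.0
```

Run:
```python
from h import *
go([.595,-.159,.021],.151-np.pi/2)
s=snap("scene"); cv2.imwrite("pics/s3.png",cv2.resize(s["pixels"][150:340,120:340],None,fx=3,fy=3)[:,:,::-1])
```

```text
shift [ 0.03 -0.03 10.55] rows 11 [ 0.003 -0.003  0.959] turn 0.01 rows 1 0.012 cur yaw -1.418 tilt 0.0004 pos [ 0.5945 -0.1598  0.232 ]
```

View pics/s3.png

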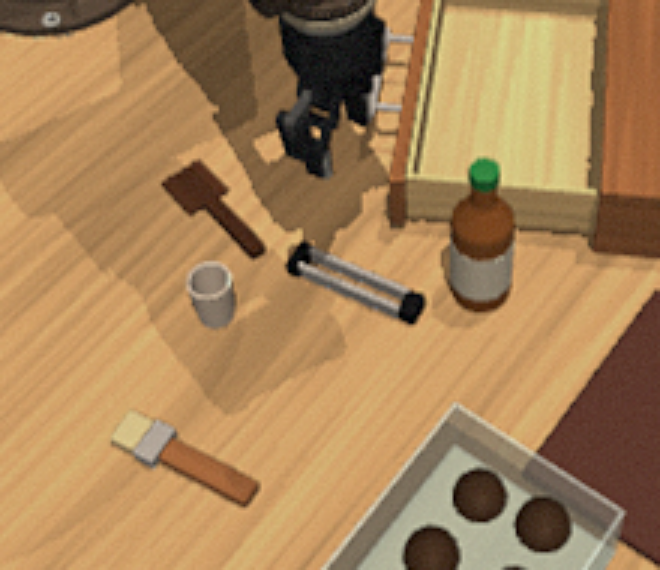

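The tongs (crop 355,285), turner, brush, cup and bottle are all where I measured them, and the drawer is open. Next I'll go down on the tongs.

>>> step_arm(
  deltas=[
    [[0,0,0.95],[0,0,0]],
    [[0,0,0.95],[0,0,0]],
    [[0,0,0.95],[0,0,0]],
    [[0,0,0.95],[0,0,0]],
    [[0,0,0.95],[0,0,0]],
    [[0,0,0.95],[0,0,0]],
    [[0,0,0.95],[0,0,0]],
    [[0,0,0.95],[0,0,0]],
    [[0,0,0.95],[0,0,0]],
    [[0,0,0.95],[0,0,0]],
    [[0,0,0.5],[0,0,0]],
    [[0,0,0.5],[0,0,0]],
    [[0,0,0],[0,0,0]],
  ],
)

```text
clock: 20.2
tool_pos: [0.594, -0.1592, 0.0213]
eef_rot: [0.997, 0.078, -0.001, -0.0]
wrist_force: [-0.2, -0.7, 0.3]
gripper_width: 0.703
grip_force: 0.0
```

>>> step_arm(
  deltas=[
    [[0,0,0],[0,0,0]],
    [[0,0,0],[0,0,0]],
    [[0,0,0],[0,0,0]],
    [[0,0,0],[0,0,0]],
    [[0,0,0],[0,0,0]],
    [[0,0,0],[0,0,0]],
  ],
  grip=-1,
  squeeze=50,
)

```text
clock: 20.8
tool_pos: [0.5948, -0.1594, 0.0233]
eef_rot: [0.997, 0.077, 0.001, 0.0]
wrist_force: [-0.7, -0.3, 5.9]
gripper_width: 0.314
grip_force: 50.4
```

>>> step_arm(
  deltas=[
    [[0,0,-0.5],[0,0,0]],
    [[0,0,-0.8],[0,0,0]],
    [[0,0,-1],[0,0,0]],
    [[0,0,-1],[0,0,0]],
    [[0,0,-1],[0,0,0]],
    [[0,0,-1],[0,0,0]],
    [[0,0,-1],[0,0,0]],
    [[0,0,-1],[0,0,0]],
    [[0,0,0],[0,0,0]],
  ],
)

```text
clock: 21.7
tool_pos: [0.5952, -0.1595, 0.1721]
eef_rot: [0.997, 0.077, 0.002, 0.001]
wrist_force: [0.4, 0.4, -0.3]
gripper_width: 0.316
grip_force: 49.6
```

Run:
```python
from h import *
go([.641,.036,.165],.51-np.pi/2)
```

```text
shift [ 3.76 -9.31  0.35] rows 10 [ 0.376 -0.931  0.035] turn -2.96 rows 3 -0.988 cur yaw -1.417 tilt 0.0054 pos [ 0.5952 -0.1595  0.1721]
```

>>> step_arm(
  deltas=[
    [[-0.8,-0.4,-0.4],[0,0,0]],
    [[-0.8,-0.4,-0.4],[0,0,0]],
    [[-0.8,-0.4,-0.4],[0,0,0]],
    [[-0.8,-0.4,-0.4],[0,0,0]],
    [[-0.8,-0.4,-0.4],[0,0,0]],
    [[0,-0.9,0],[0,0,0]],
    [[0,-0.9,0],[0,0,0]],
    [[0,-0.9,0],[0,0,0]],
    [[0,-0.9,0],[0,0,0]],
    [[0,-0.9,0],[0,0,0]],
    [[0,-0.9,0],[0,0,0]],
    [[0,-0.9,0],[0,0,0]],
    [[0,-0.9,0],[0,0,0]],
    [[0,0,0],[0,0,-0.99]],
    [[0,0,0],[0,0,-0.99]],
    [[0,0,0],[0,0,-0.99]],
    [[0,0,0],[0,0,0]],
  ],
)

```text
clock: 23.4
tool_pos: [0.4867, 0.0105, 0.2082]
eef_rot: [0.967, 0.253, -0.0, -0.0]
wrist_force: [0.3, 0.6, -0.9]
gripper_width: 0.312
grip_force: 49.6
```

Run:
```python
from h import *
go([.641,.036,.048],.51-np.pi/2); print(arm.sense()["gripper_width"])
```

```text
shift [7.35 2.67 8.01] rows 9 [0.817 0.297 0.89 ] turn 0.02 rows 1 0.021 cur yaw -1.058 tilt 0.0003 pos [0.4867 0.0105 0.2082]
0.31192200380675694
```

>>> step_arm(
  deltas=[
    [[0.817,0.297,0],[0,0,0]],
    [[0.817,0.297,0],[0,0,0]],
    [[0.817,0.297,0],[0,0,0]],
    [[0.817,0.297,0],[0,0,0]],
    [[0.817,0.297,0],[0,0,0]],
    [[0.817,0.297,0],[0,0,0]],
    [[0.817,0.297,0],[0,0,0]],
    [[0.817,0.297,0],[0,0,0]],
    [[0.817,0.297,0],[0,0,0]],
    [[0,0,0.9],[0,0,0]],
    [[0,0,0.9],[0,0,0]],
    [[0,0,0.9],[0,0,0]],
    [[0,0,0.9],[0,0,0]],
    [[0,0,0.9],[0,0,0]],
    [[0,0,0.9],[0,0,0]],
    [[0,0,0.9],[0,0,0]],
    [[0,0,0],[0,0,0]],
  ],
)

```text
clock: 25.1
tool_pos: [0.6402, 0.0355, 0.0799]
eef_rot: [0.968, 0.251, -0.002, -0.001]
wrist_force: [0.4, 0.1, -1.2]
gripper_width: 0.309
grip_force: 49.6
```

>>> step_arm(
  deltas=[
    [[0,0,0.4],[0,0,0]],
    [[0,0,0.4],[0,0,0]],
    [[0,0,0.4],[0,0,0]],
    [[0,0,0.4],[0,0,0]],
    [[0,0,0.1],[0,0,0]],
    [[0,0,0],[0,0,0]],
  ],
)

```text
clock: 25.7
tool_pos: [0.6413, 0.0356, 0.0479]
eef_rot: [0.968, 0.252, -0.0, -0.0]
wrist_force: [-0.6, -0.3, 0.6]
gripper_width: 0.313
grip_force: 49.6
```

>>> step_arm(
  deltas=[
    [[0,0,0],[0,0,0]],
    [[0,0,0],[0,0,0]],
    [[0,0,0],[0,0,0]],
    [[0,0,-0.5],[0,0,0]],
    [[0,0,-1],[0,0,0]],
    [[0,0,-1],[0,0,0]],
    [[0,0,-1],[0,0,0]],
    [[0,0,-1],[0,0,0]],
    [[0,0,-1],[0,0,0]],
    [[0,0,-1],[0,0,0]],
    [[0,0,-1],[0,0,0]],
    [[0,0,-1],[0,0,0]],
    [[0,0,0],[0,0,0]],
  ],
  grip=0.2,
)

```text
clock: 27.0
tool_pos: [0.6423, 0.0355, 0.2218]
eef_rot: [0.968, 0.253, 0.003, 0.001]
wrist_force: [-0.3, -0.6, -0.9]
gripper_width: 0.604
grip_force: 0.0
```

Run:
```python
from h import *
go([.52,.04,.22],.134-np.pi/2); go([.590,-.396,.021],.134-np.pi/2)
```

```text
shift [-5.22 -3.18  0.06] rows 6 [-0.871 -0.53   0.01 ] turn 3.14 rows 4 0.785 cur yaw -1.06 tilt 0.0053 pos [0.6423 0.0355 0.2218]
shift [-12.87  17.52  10.03] rows 18 [-0.715  0.973  0.557] turn 3.14 rows 4 0.785 cur yaw -1.06 tilt 0.0053 pos [0.6423 0.0355 0.2218]
```

>>> step_arm(
  deltas=[
    [[-0.715,0.973,-0.2],[0,0,0]],
    [[-0.715,0.973,-0.2],[0,0,0]],
    [[-0.715,0.973,-0.2],[0,0,0]],
    [[-0.715,0.973,-0.2],[0,0,0]],
    [[-0.715,0.973,0],[0,0,0]],
    [[-0.715,0.973,0],[0,0,0]],
    [[-0.715,0.973,0],[0,0,0]],
    [[-0.715,0.973,0],[0,0,0]],
    [[-0.715,0.973,0],[0,0,0]],
    [[-0.715,0.973,0],[0,0,0]],
    [[-0.715,0.973,0],[0,0,0]],
    [[-0.715,0.973,0],[0,0,0]],
    [[-0.715,0.973,0],[0,0,0]],
    [[-0.715,0.973,0],[0,0,0]],
    [[-0.715,0.973,0],[0,0,0]],
  ],
)

```text
clock: 28.5
tool_pos: [0.5965, -0.3248, 0.2338]
eef_rot: [0.968, 0.253, -0.0, -0.0]
wrist_force: [0.9, 0.7, 0.4]
gripper_width: 0.6
grip_force: 0.0
```

Run:
```python
from h import *
c=snap("top"); s=snap("scene")
x=np.hstack([cv2.resize(c["pixels"][130:300,120:420],None,fx=1.6,fy=1.6),cv2.resize(s["pixels"][160:330,130:330],None,fx=1.6,fy=1.6)])
cv2.imwrite("pics/a4.png",x[:,:,::-1]); go([.590,-.396,.021],.134-np.pi/2)
```

```text
shift [-1.96  2.9  10.62] rows 11 [-0.178  0.263  0.966] turn 3.12 rows 4 0.779 cur yaw -1.063 tilt 0.0006 pos [ 0.5961 -0.3264  0.2335]
```

View pics/a4.png

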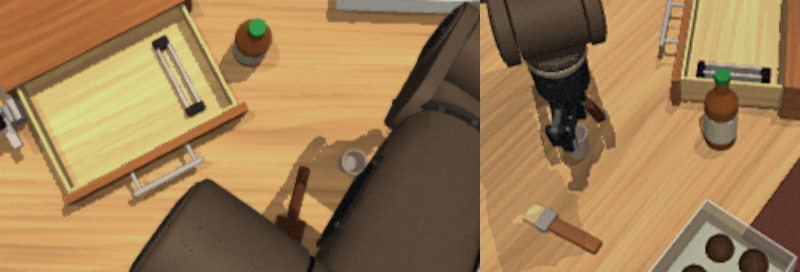

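The tongs lie flat in the drawer at the right (left pane 180,75). The brush and turner haven't moved and the cup is still standing.

>>> step_arm(
  deltas=[
    [[-0.7,0.957,0],[0,0,0]],
    [[-0.7,0.957,0],[0,0,0]],
    [[-0.7,0.957,0],[0,0,0]],
    [[0,0,0],[0,0,0.78]],
    [[0,0,0],[0,0,0.78]],
    [[0,0,0],[0,0,0.78]],
    [[0,0,0],[0,0,0.78]],
    [[0,0,0.95],[0,0,0]],
    [[0,0,0.95],[0,0,0]],
    [[0,0,0.95],[0,0,0]],
    [[0,0,0.95],[0,0,0]],
    [[0,0,0.95],[0,0,0]],
    [[0,0,0.95],[0,0,0]],
    [[0,0,0.95],[0,0,0]],
    [[0,0,0.95],[0,0,0]],
    [[0,0,0.95],[0,0,0]],
    [[0,0,0.95],[0,0,0]],
    [[0,0,0.6],[0,0,0]],
    [[0,0,0.5],[0,0,0]],
    [[0,0,0],[0,0,0]],
  ],
  grip=0.4,
)

```text
clock: 30.6
tool_pos: [0.588, -0.3943, 0.021]
eef_rot: [0.998, 0.068, -0.001, -0.001]
wrist_force: [0.0, 0.4, -0.1]
gripper_width: 0.701
grip_force: 0.0
```

>>> step_arm(
  deltas=[
    [[0,0,0],[0,0,0]],
    [[0,0,0],[0,0,0]],
    [[0,0,0],[0,0,0]],
    [[0,0,0],[0,0,0]],
    [[0,0,0],[0,0,0]],
    [[0,0,0],[0,0,0]],
  ],
  grip=-1,
  squeeze=50,
)

```text
clock: 31.2
tool_pos: [0.5888, -0.3949, 0.0234]
eef_rot: [0.998, 0.068, 0.001, 0.001]
wrist_force: [0.2, 0.8, 5.5]
gripper_width: 0.261
grip_force: 49.8
```

>>> step_arm(
  deltas=[
    [[0,0,-0.5],[0,0,0]],
    [[0,0,-0.8],[0,0,0]],
    [[0,0,-1],[0,0,0]],
    [[0,0,-1],[0,0,0]],
    [[0,0,-1],[0,0,0]],
    [[0,0,-1],[0,0,0]],
    [[0,0,-1],[0,0,0]],
    [[0,0,-1],[0,0,0]],
    [[0,0,-1],[0,0,0]],
    [[0,0,-1],[0,0,0]],
    [[0,0,0],[0,0,-0.78]],
    [[0,0,0],[0,0,-0.78]],
    [[0,0,0],[0,0,-0.78]],
    [[0,0,0],[0,0,-0.78]],
    [[0,0,0],[0,0,0]],
  ],
)

```text
clock: 32.7
tool_pos: [0.5883, -0.3945, 0.2095]
eef_rot: [0.967, 0.253, 0.0, 0.0]
wrist_force: [-0.1, -0.1, -1.0]
gripper_width: 0.263
grip_force: 49.1
```

Run:
```python
from h import *
go([.50,-.06,.21],.51-np.pi/2); go([.599,.110,.047],.51-np.pi/2)
```

```text
shift [  4.34 -16.74  -0.04] rows 17 [ 0.256 -0.985 -0.002] turn 0.02 rows 1 0.016 cur yaw -1.059 tilt 0.0008 pos [ 0.5883 -0.3945  0.2095]
shift [ 12.82 -21.73   8.11] rows 22 [ 0.583 -0.988  0.369] turn 0.02 rows 1 0.016 cur yaw -1.059 tilt 0.0008 pos [ 0.5883 -0.3945  0.2095]
```

>>> step_arm(
  deltas=[
    [[0.256,-0.985,0],[0,0,0]],
    [[0.256,-0.985,0],[0,0,0]],
    [[0.256,-0.985,0],[0,0,0]],
    [[0.256,-0.985,0],[0,0,0]],
    [[0.256,-0.985,0],[0,0,0]],
    [[0.256,-0.985,0],[0,0,0]],
    [[0.256,-0.985,0],[0,0,0]],
    [[0.256,-0.985,0],[0,0,0]],
    [[0.256,-0.985,0],[0,0,0]],
    [[0.256,-0.985,0],[0,0,0]],
    [[0.256,-0.985,0],[0,0,0]],
    [[0.256,-0.985,0],[0,0,0]],
    [[0.256,-0.985,0],[0,0,0]],
    [[0.256,-0.985,0],[0,0,0]],
    [[0.256,-0.985,0],[0,0,0]],
    [[0.256,-0.985,0],[0,0,0]],
    [[0.256,-0.985,0],[0,0,0]],
  ],
)

```text
clock: 34.4
tool_pos: [0.5001, -0.0583, 0.2083]
eef_rot: [0.968, 0.252, 0.0, 0.0]
wrist_force: [0.0, 0.0, -0.5]
gripper_width: 0.257
grip_force: 49.2
```

>>> step_arm(
  deltas=[
    [[0.94,-0.554,0],[0,0,0]],
    [[0.94,-0.554,0],[0,0,0]],
    [[0.94,-0.554,0],[0,0,0]],
    [[0.94,-0.554,0],[0,0,0]],
    [[0.94,-0.554,0],[0,0,0]],
    [[0.94,-0.554,0],[0,0,0]],
    [[0.94,-0.554,0],[0,0,0]],
    [[0.94,-0.554,0],[0,0,0]],
    [[0.94,-0.554,0],[0,0,0]],
    [[0,0,0],[0,0,0]],
    [[0,0,0],[0,0,0]],
  ],
)

```text
clock: 35.5
tool_pos: [0.5989, 0.1105, 0.208]
eef_rot: [0.967, 0.253, -0.0, -0.0]
wrist_force: [0.2, -0.6, -1.2]
gripper_width: 0.265
grip_force: 49.2
```

Run:
```python
from h import *
go([.599,.110,.047],.51-np.pi/2); print(arm.sense()["gripper_width"])
```

```text
shift [-0.    0.03  8.05] rows 9 [-0.     0.003  0.895] turn 0.01 rows 1 0.013 cur yaw -1.059 tilt 0.0006 pos [0.5989 0.1105 0.208 ]
0.26540323773249935
```

>>> step_arm(
  deltas=[
    [[0,0,0.9],[0,0,0]],
    [[0,0,0.9],[0,0,0]],
    [[0,0,0.9],[0,0,0]],
    [[0,0,0.9],[0,0,0]],
    [[0,0,0.9],[0,0,0]],
    [[0,0,0.9],[0,0,0]],
    [[0,0,0.9],[0,0,0]],
    [[0,0,0.6],[0,0,0]],
    [[0,0,0.6],[0,0,0]],
    [[0,0,0.5],[0,0,0]],
    [[0,0,0],[0,0,0]],
  ],
)

```text
clock: 36.6
tool_pos: [0.599, 0.1097, 0.0472]
eef_rot: [0.968, 0.252, -0.001, -0.0]
wrist_force: [-0.8, 0.4, -0.5]
gripper_width: 0.268
grip_force: 49.2
```

>>> step_arm(
  deltas=[
    [[0,0,0],[0,0,0]],
    [[0,0,0],[0,0,0]],
    [[0,0,0],[0,0,0]],
    [[0,0,-0.5],[0,0,0]],
    [[0,0,-1],[0,0,0]],
    [[0,0,-1],[0,0,0]],
    [[0,0,-1],[0,0,0]],
    [[0,0,-1],[0,0,0]],
    [[0,0,-1],[0,0,0]],
    [[0,0,-1],[0,0,0]],
    [[0,0,-1],[0,0,0]],
    [[0,0,-1],[0,0,0]],
    [[0,0,0],[0,0,0]],
  ],
  grip=0.1,
)

```text
clock: 37.9
tool_pos: [0.6003, 0.11, 0.2218]
eef_rot: [0.968, 0.253, 0.003, 0.0]
wrist_force: [0.1, -0.3, 0.1]
gripper_width: 0.552
grip_force: 0.0
```

Run:
```python
from h import *
c=snap("top"); im=c["pixels"].astype(int); V=im.max(2)
print("turner",pca(c,V<95,.01,(285,230,320,295)))
cv2.imwrite("pics/a5.png",cv2.resize(c["pixels"][130:310,120:420],None,fx=2,fy=2)[:,:,::-1]); go([.434,-.174,.021],-.22-np.pi/2)
```

```text
turner (array([ 0.424638  , -0.16906548]), array([ 45.85607147, 142.6449585 ]), np.float32(-0.26292342), 470, array([ 0.41123386, -0.16445242]))
shift [-14.2    8.32   9.92] rows 15 [-0.946  0.555  0.661] turn 6.09 rows 7 0.87 cur yaw -1.06 tilt 0.003 pos [0.5997 0.1099 0.22  ]
```

View pics/a5.png

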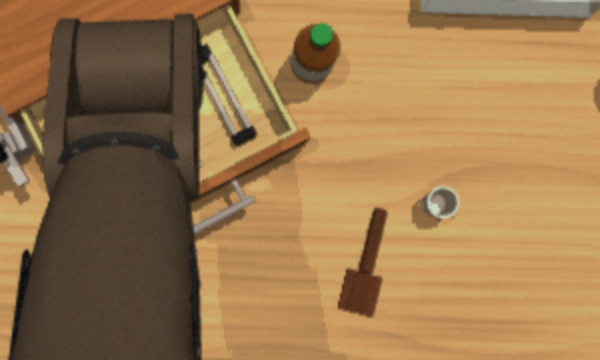

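The turner hasn't moved (handle end at 309.5,236, blade end at 298.5,286), and the tongs are in the drawer.

>>> step_arm(
  deltas=[
    [[-0.946,0.555,0],[0,0,0]],
    [[-0.946,0.555,0],[0,0,0]],
    [[-0.946,0.555,0],[0,0,0]],
    [[-0.946,0.555,0],[0,0,0]],
    [[-0.946,0.555,0],[0,0,0]],
    [[-0.946,0.555,0],[0,0,0]],
    [[-0.946,0.555,0],[0,0,0]],
    [[-0.946,0.555,0],[0,0,0]],
    [[-0.946,0.555,0],[0,0,0]],
    [[-0.946,0.555,0],[0,0,0]],
    [[-0.946,0.555,0],[0,0,0]],
    [[-0.946,0.555,0],[0,0,0]],
    [[-0.946,0.555,0],[0,0,0]],
    [[-0.946,0.555,0],[0,0,0]],
    [[-0.946,0.555,0],[0,0,0]],
  ],
  grip=0.2,
)

```text
clock: 39.45
tool_pos: [0.4324, -0.1746, 0.2177]
eef_rot: [0.968, 0.253, -0.0, -0.0]
wrist_force: [0.0, 0.4, 0.5]
gripper_width: 0.601
grip_force: 0.0
```

>>> step_arm(
  deltas=[
    [[0,0,0],[0,0,0.87]],
    [[0,0,0],[0,0,0.87]],
    [[0,0,0],[0,0,0.87]],
    [[0,0,0],[0,0,0.87]],
    [[0,0,0],[0,0,0.87]],
    [[0,0,0],[0,0,0.87]],
    [[0,0,0],[0,0,0.87]],
    [[0,0,0],[0,0,0]],
    [[0,0,0],[0,0,0]],
  ],
)

```text
clock: 40.35
tool_pos: [0.433, -0.174, 0.2179]
eef_rot: [0.994, -0.108, -0.0, -0.0]
wrist_force: [0.9, -0.3, 0.4]
gripper_width: 0.601
grip_force: 0.0
```

Run:
```python
from h import *
go([.434,-.174,.021],-.22-np.pi/2)
c=snap("top"); x=c["pixels"][225:300,280:330]; im=c["pixels"].astype(int); V=im.max(2); print(V[225:260,300:318].min())
```

```text
shift [ 0.05 -0.    9.84] rows 10 [ 0.005 -0.     0.984] turn 0.02 rows 1 0.023 cur yaw -1.788 tilt 0.0008 pos [ 0.433  -0.174   0.2179]
9
```

>>> step_arm(
  deltas=[
    [[0,0,0.95],[0,0,0]],
    [[0,0,0.95],[0,0,0]],
    [[0,0,0.95],[0,0,0]],
    [[0,0,0.95],[0,0,0]],
    [[0,0,0.95],[0,0,0]],
    [[0,0,0.95],[0,0,0]],
    [[0,0,0.95],[0,0,0]],
    [[0,0,0.95],[0,0,0]],
    [[0,0,0.95],[0,0,0]],
    [[0,0,0.8],[0,0,0]],
    [[0,0,0.5],[0,0,0]],
    [[0,0,0],[0,0,0]],
  ],
)

```text
clock: 41.6
tool_pos: [0.4329, -0.1739, 0.0203]
eef_rot: [0.994, -0.109, -0.001, -0.0]
wrist_force: [-0.8, -0.6, 0.2]
gripper_width: 0.598
grip_force: 0.0
```

>>> step_arm(
  deltas=[
    [[0,0,0],[0,0,0]],
    [[0,0,0],[0,0,0]],
    [[0,0,0],[0,0,0]],
    [[0,0,0],[0,0,0]],
    [[0,0,0],[0,0,0]],
    [[0,0,0],[0,0,0]],
  ],
  grip=-1,
  squeeze=50,
)

```text
clock: 42.2
tool_pos: [0.4336, -0.1742, 0.0222]
eef_rot: [0.994, -0.11, 0.001, 0.0]
wrist_force: [-0.6, 0.1, 6.3]
gripper_width: 0.19
grip_force: 49.6
```

>>> step_arm(
  deltas=[
    [[0,0,-0.5],[0,0,0]],
    [[0,0,-0.8],[0,0,0]],
    [[0,0,-1],[0,0,0]],
    [[0,0,-1],[0,0,0]],
    [[0,0,-1],[0,0,0]],
    [[0,0,-1],[0,0,0]],
    [[0,0,-1],[0,0,0]],
    [[0,0,-1],[0,0,0]],
    [[0,0,-1],[0,0,0]],
    [[0,0,0],[0,0,-0.87]],
    [[0,0,0],[0,0,-0.87]],
    [[0,0,0],[0,0,-0.87]],
    [[0,0,0],[0,0,-0.87]],
    [[0,0,0],[0,0,-0.87]],
    [[0,0,0],[0,0,-0.87]],
    [[0,0,0],[0,0,-0.87]],
    [[0,0,0],[0,0,0]],
  ],
)

```text
clock: 43.9
tool_pos: [0.4331, -0.174, 0.1881]
eef_rot: [0.967, 0.253, 0.0, 0.0]
wrist_force: [-0.9, 0.6, -1.0]
gripper_width: 0.194
grip_force: 48.8
```

Run:
```python
from h import *
go([.558,.198,.047],.51-np.pi/2); print(arm.sense()["gripper_width"])
```

```text
shift [ 14.56 -13.16   7.05] rows 15 [ 0.97  -0.877  0.47 ] turn 0.02 rows 1 0.019 cur yaw -1.059 tilt 0.0007 pos [ 0.4331 -0.174   0.1881]
0.19356230149618947
```

>>> step_arm(
  deltas=[
    [[0.97,-0.877,0],[0,0,0]],
    [[0.97,-0.877,0],[0,0,0]],
    [[0.97,-0.877,0],[0,0,0]],
    [[0.97,-0.877,0],[0,0,0]],
    [[0.97,-0.877,0],[0,0,0]],
    [[0.97,-0.877,0],[0,0,0]],
    [[0.97,-0.877,0],[0,0,0]],
    [[0.97,-0.877,0],[0,0,0]],
    [[0.97,-0.877,0],[0,0,0]],
    [[0.97,-0.877,0],[0,0,0]],
    [[0.97,-0.877,0],[0,0,0]],
    [[0.97,-0.877,0],[0,0,0]],
    [[0.97,-0.877,0],[0,0,0]],
    [[0.97,-0.877,0],[0,0,0]],
    [[0.97,-0.877,0],[0,0,0]],
    [[0,0,0],[0,0,0]],
    [[0,0,0],[0,0,0]],
  ],
)

```text
clock: 45.6
tool_pos: [0.5582, 0.1978, 0.1875]
eef_rot: [0.968, 0.252, -0.0, 0.0]
wrist_force: [-1.3, 0.3, -0.5]
gripper_width: 0.194
grip_force: 48.8
```

Run:
```python
from h import *
go([.558,.198,.046],.51-np.pi/2); print(arm.sense()["gripper_width"])
s=snap("scene"); cv2.imwrite("pics/a6.png",cv2.resize(s["pixels"][60:250,180:420],None,fx=2.5,fy=2.5)[:,:,::-1])
```

```text
shift [-0.   -0.01  7.07] rows 8 [-0.    -0.002  0.884] turn -0.0 rows 1 -0.004 cur yaw -1.061 tilt 0.0002 pos [0.5582 0.1978 0.1875]
0.19410186902918516
```

View pics/a6.png

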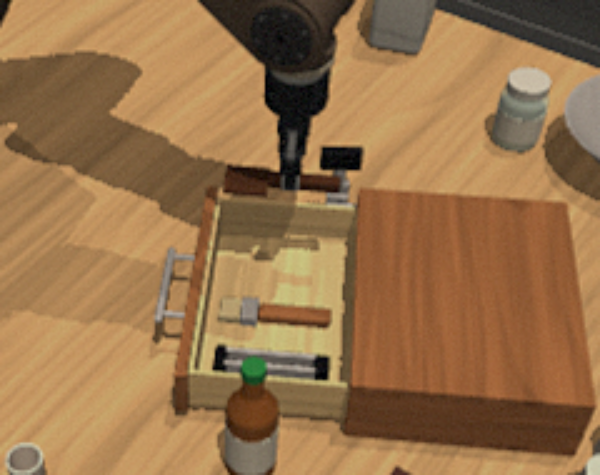

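The brush (275,313) and tongs (270,362) lie in the drawer. The turner is held level over the free left part.

>>> step_arm(
  deltas=[
    [[0,0,0.9],[0,0,0]],
    [[0,0,0.9],[0,0,0]],
    [[0,0,0.9],[0,0,0]],
    [[0,0,0.9],[0,0,0]],
    [[0,0,0.9],[0,0,0]],
    [[0,0,0.9],[0,0,0]],
    [[0,0,0.6],[0,0,0]],
    [[0,0,0.6],[0,0,0]],
    [[0,0,0.4],[0,0,0]],
    [[0,0,0],[0,0,0]],
  ],
)

```text
clock: 46.65
tool_pos: [0.5583, 0.1974, 0.0465]
eef_rot: [0.968, 0.252, -0.001, -0.0]
wrist_force: [0.9, 0.3, -0.5]
gripper_width: 0.192
grip_force: 48.8
```

>>> step_arm(
  deltas=[
    [[0,0,0],[0,0,0]],
    [[0,0,0],[0,0,0]],
    [[0,0,0],[0,0,0]],
    [[0,0,-0.5],[0,0,0]],
    [[0,0,-1],[0,0,0]],
    [[0,0,-1],[0,0,0]],
    [[0,0,-1],[0,0,0]],
    [[0,0,-1],[0,0,0]],
    [[0,0,-1],[0,0,0]],
    [[0,0,-1],[0,0,0]],
    [[0,0,-1],[0,0,0]],
    [[0,0,-1],[0,0,0]],
    [[0,0,0],[0,0,0]],
  ],
  grip=0.0,
)

```text
clock: 47.95
tool_pos: [0.5594, 0.1979, 0.2207]
eef_rot: [0.968, 0.253, 0.003, 0.0]
wrist_force: [0.6, -0.1, -0.2]
gripper_width: 0.502
grip_force: 0.0
```

Run:
```python
from h import *
go([.471,.0445,.066],.51); go([.44,.027,.066],.51)
s=snap("scene"); cv2.imwrite("pics/a7.png",cv2.resize(s["pixels"][60:340,130:420],None,fx=2,fy=2)[:,:,::-1])
```

```text
shift [-7.64  4.52  7.7 ] rows 8 [-0.955  0.565  0.963] turn -13.08 rows 14 -0.935 cur yaw -1.06 tilt 0.0053 pos [0.5594 0.1979 0.2207]
shift [-9.42  4.53  7.69] rows 10 [-0.942  0.453  0.769] turn -13.08 rows 14 -0.935 cur yaw -1.06 tilt 0.0053 pos [0.5594 0.1979 0.2207]
```

View pics/a7.png

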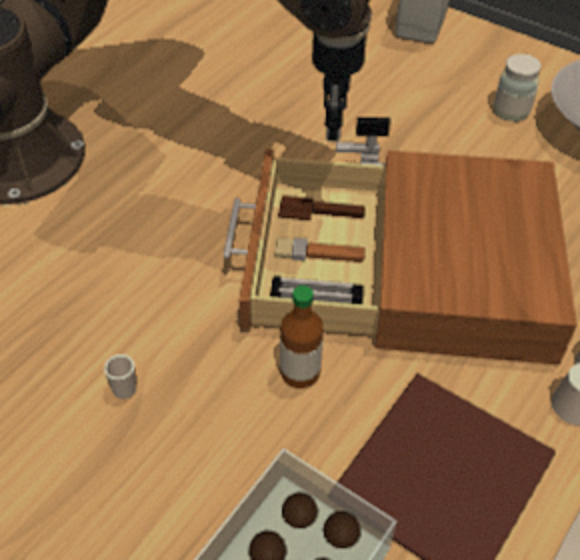

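All three utensils lie flat in the drawer, and the cup and bottle are still standing. Next I'll grip the handle and push the drawer home.

>>> step_arm(
  deltas=[
    [[-0.955,0.565,0],[0,0,0]],
    [[-0.955,0.565,0],[0,0,0]],
    [[-0.955,0.565,0],[0,0,0]],
    [[-0.955,0.565,0],[0,0,0]],
    [[-0.955,0.565,0],[0,0,0]],
    [[-0.955,0.565,0],[0,0,0]],
    [[-0.955,0.565,0],[0,0,0]],
    [[-0.955,0.565,0],[0,0,0]],
    [[0,0,0],[0,0,0]],
  ],
  grip=-0.3,
)

```text
clock: 48.9
tool_pos: [0.468, 0.0428, 0.2167]
eef_rot: [0.968, 0.252, -0.001, -0.0]
wrist_force: [0.4, 0.1, 0.2]
gripper_width: 0.347
grip_force: 0.0
```

>>> step_arm(
  deltas=[
    [[0,0,0],[0,0,-0.935]],
    [[0,0,0],[0,0,-0.935]],
    [[0,0,0],[0,0,-0.935]],
    [[0,0,0],[0,0,-0.935]],
    [[0,0,0],[0,0,-0.935]],
    [[0,0,0],[0,0,-0.935]],
    [[0,0,0],[0,0,-0.935]],
    [[0,0,0],[0,0,-0.935]],
    [[0,0,0],[0,0,-0.935]],
    [[0,0,0],[0,0,-0.935]],
    [[0,0,0],[0,0,-0.935]],
    [[0,0,0],[0,0,-0.935]],
    [[0,0,0],[0,0,-0.935]],
    [[0,0,0],[0,0,-0.935]],
    [[0,0,0],[0,0,0]],
    [[0,0,0],[0,0,0]],
  ],
)

```text
clock: 50.5
tool_pos: [0.4695, 0.0444, 0.217]
eef_rot: [0.507, 0.862, -0.0, -0.0]
wrist_force: [1.4, -0.0, 0.3]
gripper_width: 0.352
grip_force: 0.0
```

Run:
```python
from h import *
go([.471,.0445,.068],.51)
c=snap("top"); cr=c["pixels"]; cv2.imwrite("pics/a8.png",cv2.resize(cr[130:280,120:320],None,fx=4,fy=4)[:,:,::-1])
print([proj(c,(.471-.06*-.488*s,.0445-.06*.873*s,.066)).round(1).tolist() for s in(1,-1)])
```

```text
shift [-0.04  0.07  7.45] rows 8 [-0.005  0.009  0.931] turn -0.02 rows 1 -0.02 cur yaw 0.508 tilt 0.0006 pos [0.4695 0.0444 0.217 ]
[[245.1, 229.5], [204.4, 250.7]]
```

View pics/a8.png

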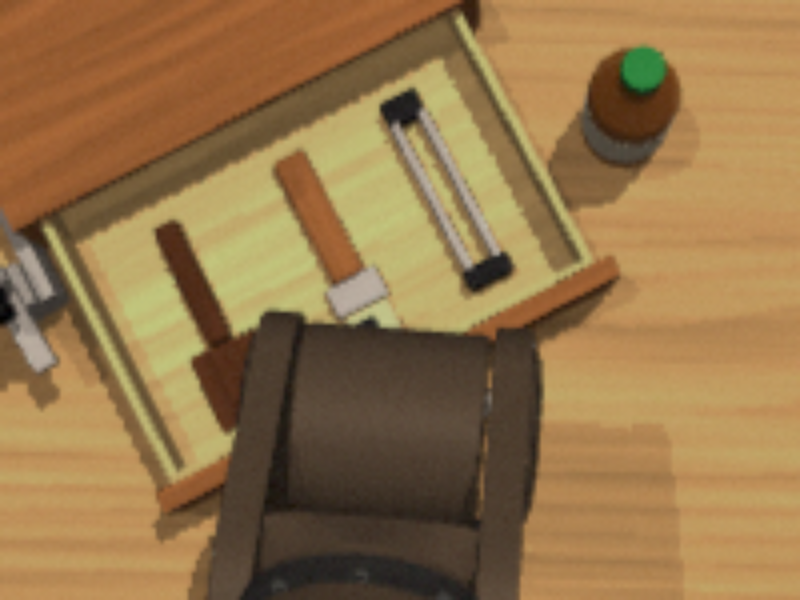

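The utensils are well inside and the drawer front hasn't moved (right corner at 274,197). That was my last picture, so from here I go by numbers only.

>>> step_arm(
  deltas=[
    [[0,0.07,0.9],[0,0,0]],
    [[0,0,0.9],[0,0,0]],
    [[0,0,0.9],[0,0,0]],
    [[0,0,0.9],[0,0,0]],
    [[0,0,0.9],[0,0,0]],
    [[0,0,0.9],[0,0,0]],
    [[0,0,0.5],[0,0,0]],
    [[0,0,0.5],[0,0,0]],
    [[0,0,0.5],[0,0,0]],
    [[0,0,0.5],[0,0,0]],
    [[0,0,0],[0,0,0]],
  ],
)

```text
clock: 51.65
tool_pos: [0.4703, 0.0448, 0.0683]
eef_rot: [0.506, 0.863, -0.0, -0.001]
wrist_force: [-0.2, -0.6, 0.1]
gripper_width: 0.352
grip_force: 0.0
```

>>> step_arm(
  deltas=[
    [[0,0,0],[0,0,0]],
    [[0,0,0],[0,0,0]],
    [[0,0,0],[0,0,0]],
    [[0,0,0],[0,0,0]],
    [[0,0,0],[0,0,0]],
  ],
  grip=-1,
  squeeze=40,
)

```text
clock: 52.15
tool_pos: [0.4709, 0.0448, 0.0696]
eef_rot: [0.506, 0.863, 0.0, 0.0]
wrist_force: [-0.1, 0.6, 2.0]
gripper_width: 0.109
grip_force: 39.3
```

>>> step_arm(
  deltas=[
    [[0,0.3,0],[0,0,0]],
    [[0,0.5,0],[0,0,0]],
    [[0,0.5,0],[0,0,0]],
    [[0,0.5,0],[0,0,0]],
    [[0,0.5,0],[0,0,0]],
    [[0,0.5,0],[0,0,0]],
    [[0,0.5,0],[0,0,0]],
    [[0,0.5,0],[0,0,0]],
    [[0,0.5,0],[0,0,0]],
    [[0,0.5,0],[0,0,0]],
    [[0,0.5,0],[0,0,0]],
    [[0,0.5,0],[0,0,0]],
    [[0,0.5,0],[0,0,0]],
    [[0,0.5,0],[0,0,0]],
    [[0,0.5,0],[0,0,0]],
    [[0,0.5,0],[0,0,0]],
    [[0,0.5,0],[0,0,0]],
    [[0,0.5,0],[0,0,0]],
    [[0,0,0],[0,0,0]],
  ],
)

```text
clock: 54.05
tool_pos: [0.6257, 0.1322, 0.0696]
eef_rot: [0.505, 0.863, 0.001, 0.001]
wrist_force: [-1.5, 2.2, 7.3]
gripper_width: 0.107
grip_force: 40.1
```

Run:
```python
from h import *
go([.6367,.1371,.0687],.51)
```

```text
shift [-0.05  0.6   0.04] rows 1 [-0.053  0.599  0.045] turn 0.01 rows 1 0.01 cur yaw 0.511 tilt 0.0021 pos [0.6257 0.1322 0.0696]
```

>>> step_arm(
  deltas=[
    [[0,0.2,0],[0,0,0]],
    [[0,0.2,0],[0,0,0]],
    [[0,0.2,0],[0,0,0]],
    [[0,0.1,0],[0,0,0]],
    [[0,0.1,0],[0,0,0]],
    [[0,0,0],[0,0,0]],
  ],
)

```text
clock: 54.65
tool_pos: [0.6379, 0.1391, 0.0696]
eef_rot: [0.505, 0.863, -0.0, -0.0]
wrist_force: [-3.8, 0.2, 6.8]
gripper_width: 0.109
grip_force: 40.2
```

>>> step_arm(
  deltas=[
    [[0,0.1,0],[0,0,0]],
    [[0,0.1,0],[0,0,0]],
    [[0,0,0],[0,0,0]],
    [[0,0,0],[0,0,0]],
  ],
)

```text
clock: 55.05
tool_pos: [0.6382, 0.1393, 0.0694]
eef_rot: [0.505, 0.863, -0.003, -0.003]
wrist_force: [-21.6, -11.9, 20.0]
gripper_width: 0.106
grip_force: 41.6
```

>>> step_arm(
  deltas=[
    [[0,-0.12,0],[0,0,0]],
    [[0,0,0],[0,0,0]],
  ],
)

```text
clock: 55.25
tool_pos: [0.638, 0.1392, 0.0695]
eef_rot: [0.506, 0.863, -0.001, -0.001]
wrist_force: [-9.6, -4.6, 10.9]
gripper_width: 0.106
grip_force: 40.8
```

>>> step_arm(
  deltas=[
    [[0,0,0],[0,0,0]],
    [[0,0,0],[0,0,0]],
    [[0,0,0],[0,0,0]],
    [[0,0,-0.4],[0,0,0]],
    [[0,0,-0.8],[0,0,0]],
    [[0,0,-1],[0,0,0]],
    [[0,0,-1],[0,0,0]],
    [[0,0,-1],[0,0,0]],
    [[0,0,-1],[0,0,0]],
    [[0,0,-1],[0,0,0]],
    [[0,0,-1],[0,0,0]],
    [[0,0,-1],[0,0,0]],
    [[0,0,0],[0,0,0]],
  ],
  grip=-0.35,
)

```text
clock: 56.55
tool_pos: [0.6405, 0.1396, 0.2375]
eef_rot: [0.506, 0.863, 0.002, 0.002]
wrist_force: [0.2, -0.3, -0.1]
gripper_width: 0.324
grip_force: 0.0
```

Run:
```python
from h import *
go([.561,.3206,.128],-1.01)
c=snap("top"); s=snap("scene")
def blk(c,roi):
    x0,y0,x1,y1=roi; V=c["pixels"][y0:y1,x0:x1].max(2); v,u=np.where(V<45); return np.array([u.mean()+x0,v.mean()+y0]),len(u)
a=blk(c,(100,180,135,220)); b=blk(s,(300,105,330,140)); print(a,b,tri(c,a[0],s,b[0]))
print(proj(s,(.636,.137,.066)))
hs=cv2.cvtColor(s["pixels"],cv2.COLOR_RGB2HSV).astype(int)[150:210,290:312]
v,u=np.where((hs[...,1]<45)&(hs[...,2]>110)); print(len(u),u.min()+290,v.min()+150,u.max()+290,v.max()+150,u.mean()+290,v.mean()+150)
```

```text
shift [9.85 0.93 5.46] rows 10 [0.985 0.093 0.546] turn 12.67 rows 13 0.975 cur yaw 0.511 tilt 0.006 pos [0.6405 0.1396 0.2375]
(array([115.42068966, 200.15172414]), 145) (array([313.73763736, 118.71016484]), 728) [0.55769102 0.3126286  0.15184231]
[304.07147484 177.78471492]
75 303 169 311 193 305.2266666666667 181.97333333333333
```

>>> step_arm(
  deltas=[
    [[0.985,0.093,0],[0,0,0]],
    [[0.985,0.093,0],[0,0,0]],
    [[0.985,0.093,0],[0,0,0]],
    [[0.985,0.093,0],[0,0,0]],
    [[0.985,0.093,0],[0,0,0]],
    [[0.985,0.093,0],[0,0,0]],
    [[0.985,0.093,0],[0,0,0]],
    [[0.985,0.093,0],[0,0,0]],
    [[0.985,0.093,0],[0,0,0]],
    [[0.985,0.093,0],[0,0,0]],
  ],
  grip=0.0,
)

```text
clock: 57.65
tool_pos: [0.5581, 0.3224, 0.2329]
eef_rot: [0.505, 0.863, -0.0, -0.0]
wrist_force: [0.7, 0.0, -0.2]
gripper_width: 0.503
grip_force: 0.0
```

>>> step_arm(
  deltas=[
    [[0,0,0],[0,0,0.97]],
    [[0,0,0],[0,0,0.97]],
    [[0,0,0],[0,0,0.97]],
    [[0,0,0],[0,0,0.97]],
    [[0,0,0],[0,0,0.97]],
    [[0,0,0],[0,0,0.97]],
    [[0,0,0],[0,0,0.97]],
    [[0,0,0],[0,0,0.97]],
    [[0,0,0],[0,0,0.97]],
    [[0,0,0],[0,0,0.97]],
    [[0,0,0],[0,0,0.97]],
    [[0,0,0],[0,0,0.97]],
    [[0,0,0],[0,0,0.97]],
    [[0,0,0],[0,0,0]],
    [[0,0,0],[0,0,0]],
  ],
)

```text
clock: 59.15
tool_pos: [0.5589, 0.3212, 0.2331]
eef_rot: [0.959, 0.282, -0.0, -0.0]
wrist_force: [0.8, -0.7, 0.7]
gripper_width: 0.499
grip_force: 0.0
```

Run:
```python
from h import *
go([.561,.3206,.129],-1.0)
```

```text
shift [0.07 0.08 5.2 ] rows 6 [0.012 0.014 0.867] turn 0.01 rows 1 0.014 cur yaw -0.998 tilt 0.0003 pos [0.5589 0.3212 0.2331]
```

>>> step_arm(
  deltas=[
    [[0.07,0.08,0.8],[0,0,0]],
    [[0,0,0.9],[0,0,0]],
    [[0,0,0.9],[0,0,0]],
    [[0,0,0.9],[0,0,0]],
    [[0,0,0.9],[0,0,0]],
    [[0,0,0.4],[0,0,0]],
    [[0,0,0.4],[0,0,0]],
    [[0,0,0],[0,0,0]],
  ],
)

```text
clock: 59.95
tool_pos: [0.5613, 0.3199, 0.1287]
eef_rot: [0.96, 0.281, -0.0, 0.0]
wrist_force: [0.9, -0.3, 0.6]
gripper_width: 0.5
grip_force: 0.0
```

>>> step_arm(
  deltas=[
    [[0,0,0],[0,0,0]],
    [[0,0,0],[0,0,0]],
    [[0,0,0],[0,0,0]],
    [[0,0,0],[0,0,0]],
    [[0,0,0],[0,0,0]],
    [[0,0,0],[0,0,0]],
  ],
  grip=-1,
  squeeze=60,
)

```text
clock: 60.55
tool_pos: [0.5607, 0.3217, 0.1305]
eef_rot: [0.96, 0.281, 0.0, -0.001]
wrist_force: [-8.2, 12.7, 4.8]
gripper_width: 0.151
grip_force: 59.1
```

>>> step_arm(
  deltas=[
    [[0,0,0],[0,0,-0.7]],
    [[0,0,0],[0,0,-0.7]],
    [[0,0,0],[0,0,-0.7]],
    [[0,0,0],[0,0,-0.7]],
    [[0,0,0],[0,0,-0.7]],
    [[0,0,0],[0,0,-0.7]],
    [[0,0,0],[0,0,-0.7]],
    [[0,0,0],[0,0,-0.7]],
    [[0,0,0],[0,0,-0.7]],
    [[0,0,0],[0,0,-0.7]],
    [[0,0,0],[0,0,-0.7]],
    [[0,0,0],[0,0,-0.7]],
    [[0,0,0],[0,0,-0.7]],
    [[0,0,0],[0,0,-0.7]],
    [[0,0,0],[0,0,-0.7]],
    [[0,0,0],[0,0,-0.7]],
    [[0,0,0],[0,0,-0.7]],
    [[0,0,0],[0,0,-0.5]],
    [[0,0,0],[0,0,0]],
  ],
)

```text
clock: 62.45
tool_pos: [0.5613, 0.3219, 0.1305]
eef_rot: [0.515, 0.857, 0.002, -0.0]
wrist_force: [-4.3, 12.1, 1.9]
gripper_width: 0.155
grip_force: 58.8
```

Run:
```python
from h import *
go([.561,.3206,.129],.51); print(arm.sense()["torque"])
```

```text
shift [-0.05 -0.04  0.08] rows 1 [-0.05  -0.041  0.076] turn -0.19 rows 1 -0.186 cur yaw 0.488 tilt 0.0038 pos [0.5613 0.3219 0.1305]
[2.18482609 0.60123847 0.21082839]
```

>>> step_arm(
  deltas=[
    [[0,0,0],[0,0,-0.3]],
    [[0,0,0],[0,0,-0.2]],
    [[0,0,0],[0,0,0]],
  ],
)

```text
clock: 62.75
tool_pos: [0.5613, 0.3217, 0.1306]
eef_rot: [0.491, 0.871, 0.002, -0.001]
wrist_force: [-4.8, 10.9, 2.7]
gripper_width: 0.153
grip_force: 63.9
```

Run:
```python
from h import *
go([.561,.3206,.129],.51); print(arm.sense()["torque"])
```

```text
shift [-0.04 -0.04  0.08] rows 1 [-0.041 -0.04   0.079] turn 0.28 rows 1 0.284 cur yaw 0.544 tilt 0.004 pos [0.5613 0.3217 0.1306]
[ 2.01700747  0.81475963 -1.10169501]
```

At the locked stop (the moment jumped to -1.1 N m). I'll release, lift clear and check.

>>> step_arm(
  deltas=[
    [[0,0,0],[0,0,0.2]],
    [[0,0,0],[0,0,0]],
    [[0,0,0],[0,0,0]],
    [[0,0,0],[0,0,0]],
    [[0,0,-0.5],[0,0,0]],
    [[0,0,-1],[0,0,0]],
    [[0,0,-1],[0,0,0]],
    [[0,0,-1],[0,0,0]],
    [[0,0,-1],[0,0,0]],
    [[0,0,-1],[0,0,0]],
    [[-1,0,0],[0,0,0]],
    [[-1,0,0],[0,0,0]],
    [[-1,0,0],[0,0,0]],
    [[0,0,0],[0,0,0]],
  ],
  grip=0,
)

```text
clock: 64.15
tool_pos: [0.5925, 0.2659, 0.24]
eef_rot: [0.502, 0.865, 0.0, 0.0]
wrist_force: [0.5, -1.1, 0.5]
gripper_width: 0.504
grip_force: 0.0
```

>>> step_arm(
  deltas=[
    [[1,-0.5,0],[0,0,0]],
    [[1,-0.5,0],[0,0,0]],
    [[1,-0.5,0],[0,0,0]],
    [[1,-0.5,0],[0,0,0]],
    [[1,-0.5,0],[0,0,0]],
    [[1,-0.5,0],[0,0,0]],
    [[1,-0.5,0],[0,0,0]],
    [[1,-0.5,0],[0,0,0]],
    [[1,-0.5,0],[0,0,0]],
    [[1,-0.5,0],[0,0,0]],
    [[1,-0.5,0],[0,0,0]],
    [[1,-0.5,0],[0,0,0]],
    [[0,0,0],[0,0,0]],
  ],
)

```text
clock: 65.45
tool_pos: [0.365, 0.4176, 0.2398]
eef_rot: [0.5, 0.866, 0.0, -0.0]
wrist_force: [0.2, -0.5, -0.0]
gripper_width: 0.501
grip_force: 0.0
```

Run:
```python
from h import *
c=snap("top"); s=snap("scene"); s0=cv2.imread("pics/scene0.png")[:,:,::-1].astype(int); c0=cv2.imread("pics/top0.png")[:,:,::-1].astype(int)
# compare with the start (drawer home, latch locked)
for n,a,b,r in (("scene latch",s["pixels"],s0,(300,105,330,160)),("scene handle",s["pixels"],s0,(296,150,330,235)),("scene mug",s["pixels"],s0,(178,232,204,262)),("scene sauce",s["pixels"],s0,(265,200,295,255)),("top latch",c["pixels"],c0,(95,185,150,215)),("top handle",c["pixels"],c0,(160,140,245,195))):
    x0,y0,x1,y1=r; d=np.abs(a[y0:y1,x0:x1].astype(int)-b[y0:y1,x0:x1]).sum(2); print(n,"changed",(d>90).mean().round(3))
def blk(c,roi):
    x0,y0,x1,y1=roi; V=c["pixels"][y0:y1,x0:x1].max(2); v,u=np.where(V<45); return np.array([u.mean()+x0,v.mean()+y0]).round(2),len(u),(u.min()+x0,v.min()+y0,u.max()+x0,v.max()+y0)
print(blk(s,(305,108,325,135)),blk(c,(100,190,132,215)),arm.sense()["tool_pos"])
```

```text
scene latch changed 0.013
scene handle changed 0.002
scene mug changed 0.019
scene sauce changed 0.0
top latch changed 0.037
top handle changed 0.0
(array([315.81, 123.3 ]), 57, (np.int64(314), np.int64(115), np.int64(318), np.int64(131))) (array([115.44, 200.11]), 156, (np.int64(104), np.int64(193), np.int64(126), np.int64(206))) [0.36704666 0.41656666 0.23974752]
```

The latch, handle, cup and bottle all match their appearance at the start.

```bash
python3 -c "
from rig import arm
print(arm.sign_off())"
```

```text
the job is handed in; nothing more can be done
None
```

I put the turner, brush and tongs (no scoop was out) in the drawer, slid it home and locked the latch, with the cup and bottle still standing in place, then handed the job in at about 65 s; no verdict was returned.

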